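# Open the drying stand and stack test slats for a run

### The job

Open the drying stand: push its rectangular release key fully down, twist the cap over the air outlet a quarter turn anticlockwise while it is still seated, lift it off and stand it in the clear tray, handle up. Then stack all the wooden slats flat on the deck as a crosswise tower around the outlet, two to a layer with one either side of the outlet: the first pair centred on the two guide lines, each further layer square across the one below with the same spacing, and an odd last slat alone on either side of its layer. Finally, with the tower complete, press the round start button fully down and let it come up again, leaving all the other things on the bench where they stand.

Things in the scene. Friction and masses are not known exactly. Their poses are not given: they have to be found in the camera images.
- drying_stand: Drying stand, fixed: white housing 250 mm front to back, 190 mm wide, level deck 60 mm above the worktop. Origin on the worktop under the outlet. The deck is aluminium 90 mm to front and back of the outlet, 95 mm to either side; in front of it, x = -90 to -160 mm, lies the grey control strip.
- deck_center (a point): Centre of the stand's air outlet (a hole with two opposite slots, shut by the cap), at the deck surface. x to the back of the stand, y to its left, z up. Two thin dark guide lines 164 mm long run along x at y = +55 and -55 mm: centre lines for the first layer of slats. Later layers have the same spacing (crosswise layer: x = +55 and -55 mm).
- release_top (a point): Release key: rectangular white key, 26 x 46 mm, on the right of the control strip, 14 mm proud of the deck. Point: centre of its top. Pushed straight down 10 mm (4 to 5 N) it stays down and takes the steel lock pin with it (diameter 12 mm, 44 mm in front of the outlet centre, 8 mm proud), which stands in the cap's fork and stops the cap from turning.
- release_key (a joint): Travel of the release key in m: 0 up (locked), 0.010 fully down (pin 2 mm below the deck); the cap is free to turn beyond 0.0085.
- start_button_top (a point): Start button: round white spring push button, diameter 30 mm, in a black bezel (diameter 46 mm, 12 mm high) on the left of the control strip. Point: centre of its top, 22 mm above the deck at rest. It springs back up.
- start_button (a joint): Travel of the start button in m: 0 up, 0.006 fully down, which takes about 5 N.
- cap_grip (a point): Black bar handle on top of the blanking cap, 60 mm long, 16 wide, 36 tall, standing on the cap's flange. Point: its centre, 24 mm above the flange's underside, on the cap's axis. x along the handle, z up. Locked, x lies along the deck's x. When the cap stands by itself on its stem and lugs, this point is 42 mm above what it stands on.
- blanking_cap: Blanking cap, 0.2 kg. Origin: centre of the flange's underside, on the deck. Grey flange, diameter 72, 6 mm thick; fork of two prongs out to 50 mm at -x. Below it a stem (diameter 38, 18 mm deep) with two lugs along y, 62 mm over all. Turned 90 degrees anticlockwise from above (within 7; a stop lies 4 beyond) the lugs face the slots; lift 20 mm straight up to clear.
- tray_floor (a point): Clear open tray, 112 x 132 mm outside, walls 4 mm thick and 34 mm high, loose on the worktop (0.3 kg). Point: centre of its inner floor, 3 mm above the worktop. Inside it measures 104 mm along its x and 124 mm along its y.
- slat_1_mid (a point): Plain wooden test slat, 160 x 28 x 20 mm (about 55 g), lying flat; five to seven such slats are there. Point: its centre, 10 mm above what it lies on. Axes: x along its length, y across its width, z up.
- slat_2_mid (a point): Wooden test slat like the first one (None if it is absent).
- slat_3_mid (a point): Wooden test slat like the first one (None if it is absent).
- slat_4_mid (a point): Wooden test slat like the first one (None if it is absent).
- slat_5_mid (a point): Wooden test slat like the first one (None if it is absent).
- slat_6_mid (a point): Wooden test slat like the first one (None if it is absent).
- slat_7_mid (a point): Wooden test slat like the first one (None if it is absent).
- bench_timer: Bystander: grey-white bench timer, 39 x 68 x 51 mm. Origin at the centre of its underside.
- beaker_100: Bystander: small glass beaker, 53 x 53 x 70 mm. Origin at the centre of its underside.
- specimen_cup_1: Bystander: specimen cup with lid, 51 x 51 x 64 mm. Origin at the centre of its underside.
- reagent_a: Bystander: slim reagent vial, 23 x 23 x 107 mm. Origin at the centre of its underside.
- reagent_b: Bystander: slim reagent vial, 23 x 23 x 107 mm. Origin at the centre of its underside.
Mind the look-alikes: they are no part of the job. What is shaped like the blanking_cap but red is not meant.

How it is judged:
By the outcome, as a careful person would: the job done as asked, in the order asked, and still so for the second after the job is handed in, with the robot touching nothing.
Of slat_1, slat_2, slat_3, slat_4, slat_5, slat_6, slat_7 only 5 to 7 are there at a start; the rules pass over those that are not, and their reading is None.
At some moment in a run one of cap_tray may be knocked a few centimetres aside while the robot is not near it.
Once in a run the grip may slacken for a moment while it holds something.
It also fails if it takes over 210 s, if anything falls off the work surface, if the arm or the gripper's body presses on something with over 40 N, if the wrist force passes 120 N, or if a joint passes its speed limit or range.

### The arm

A 6-joint arm with a two-finger parallel gripper is mounted at the origin on a cart in front of the work surface, level with it; the furniture and walls round the work are solid. World frame = base frame: x ahead of the robot, y to its left, z up, the work surface at z = 0. Lengths are in mm, angles in rad, forces in N, time in s.
With the tool pointing down it reaches from about 300 to 775 mm from the base axis. Payload 14.6 kg.
Tool frame: the origin (TCP) lies on the centre line of the jaws, within the pads' length; the fingertips stand 19 mm ahead of it and the grasp point (between the pads) is the TCP (ctrl.tip_extent is the distance from the TCP to the fingertips, in mm); x points along the fingers, y is the direction in which the jaws open and shut, and the axes are right-handed (so a half turn about x gives the same grasp; the last joint's range is limited). The gripper opens to 94 mm and grips with 3 to 60 N. Pads are 16 mm wide; open, the fingers measure 119 mm over their backs; the gripper's body (75 mm by 177 mm) begins 78 mm behind the grasp point.
Start: joints at [-1.264, 0.3, 1.521, -0, 1.321, -0.067], TCP at [200.828, -512.013, 224.446] pointing down, gripper open.
Joint ranges: [-3.03, 3.03], [-0.79, 2.21], [0.23, 2.52], [-1.04, 4.18], [0, 3.07], [-2.55, 2.55]. Speed limits (rad/s): [2.22, 2.22, 2.57, 3.14, 3.14, 3.14].

### API

Orientations are given as a 3x3 rotation matrix whose columns are the frame's x, y, z axes.
In Python, from plant import ctrl gives the robot as it stands. The module is installed in compiled form; this text tells all that it offers.
- The arm moves only by the shell command python3 -m creep 'ROWS' [FORCE]. ROWS is JSON, a list of rows, each an object with "angular": the turn, a rotation vector about the tool's x, y, z in degrees, a list of three; "xyz": the shift along the tool's x, y, z in cm, a list of three; "jaw": the opening in per cent of the stroke, from 0 (shut) to 100 (fully open). A call has exactly 5 rows; each row is the pose to reach, as a shift and turn from the pose commanded when the call began, along the tool's axes at that moment; what a row does not reach only later rows make up. A row lasts 1/12 s, in which the tool goes at most 41.7 mm and 7.16 degrees, less where a joint would pass 70% of its speed; a pose out of reach is approached as far as the arm can. A call with a gripper value outside its range is refused whole. The fingers move at their own pace and stop on an object; FORCE is the grip in N (left out, the last holds). Time passes only in rows, so rows that repeat a pose let the fingers close, or fill a call up. It gives the time, the measured TCP pose, the force and the opening at its end, in the units of the state.
- ctrl.get_obs(): the state, without advancing time (a new reading comes with each control period).
- ctrl.get_image(name): name is "scene" or "top" or "wrist"; returns a dict with "frame" (400x640x3 uint8, red, green, blue), "mtx" (3x3 intrinsics, pixels), "R" (3x3) and "t" (3): a world point X has camera coordinates R X + t. Camera axes: x right, y down, z forward; pixel columns grow to the right and rows downward; lengths in mm; the calibration is good to about 2 mm. A picture is of the moment at which its call begins. There is no depth.
- ctrl.close_job(): hands the job in, once; it reports no verdict.
The state is a dict: "time": time; "joint_positions": joint angles; "qd": joint speeds; "joint_torque": joint torques, N m; "tool_pos": TCP position; "tool_rot": TCP orientation; "ft_force": force on the tool from outside, world axes, zero at the start; "wrist_torque": the same for the moment, N m; "width": finger opening in mm.
Only numpy, scipy, OpenCV 4.12 (cv2) and the standard library are available. Lean on these libraries where they do the work, as an engineer would, in place of code of your own. Each camera call takes 0.05 s, during which the arm holds its last target.

## Working session

There is one attempt and no reset: what is moved stays moved. The work goes in short steps, Python scripts to look and compute and a shell command to move; the robot and the scene stay as the last step left them, time stands still between calls to the robot, and variables do not carry over. Pictures are saved under pics/ and viewed, and the job is handed in when it is done.

```bash
mkdir -p pics; ls
cat > h.py <<'E'
import numpy as np, cv2
from plant import ctrl
def snap(n,f):
    im=ctrl.get_image(n); cv2.imwrite('pics/'+f,cv2.cvtColor(im['frame'],cv2.COLOR_RGB2BGR)); np.savez('pics/'+f[:-4]+'.npz',**im); return im
def load(f): return np.load('pics/'+f+'.npz')
def ray(im,px,z):
    K=im['mtx'];R=im['R'];t=im['t']
    c=-R.T@t; d=R.T@np.linalg.inv(K)@np.array([px[0],px[1],1.]); s=(z-c[2])/d[2]; return c+s*d
def proj(im,X):
    p=im['mtx']@(im['R']@np.array(X,float)+im['t']); return p[:2]/p[2]
E
python3 - <<'E'
from h import *
for n in ['scene','top','wrist']:
    im=snap(n,n+'0.png'); print(n,-im['R'].T@im['t'],im['mtx'][0,0]); print(im['R'])
o=ctrl.get_obs();print(o)
E
```

```text
pics
scene [-167.64876634  898.49937038  854.1649378 ] 445.32005879096465
[[-0.78535273 -0.61899715 -0.00797542]
 [-0.33712281  0.43845898 -0.8331278 ]
 [ 0.51920063 -0.6516105  -0.55302302]]
top [ 274.84979832   -3.71909081 1811.56973663] 445.6611087896608
[[-0.01989682 -0.99974058  0.01108522]
 [-0.98751082  0.01791781 -0.15652904]
 [ 0.15628981 -0.0140612  -0.98761115]]
wrist [ 273.01439719 -484.11604216  384.06706033] 330.90304068268676
[[ 3.64613372e-01 -9.31158922e-01 -3.88183274e-04]
 [-8.97596186e-01 -3.51582086e-01  2.65915634e-01]
 [-2.47746193e-01 -9.66079641e-02 -9.63996227e-01]]
{'time': 0.15, 'joint_positions': array([-1.26359818e+00,  3.00339114e-01,  1.52140789e+00,  1.53320744e-05,
        1.32070075e+00, -6.66022790e-02]), 'qd': array([-0.00214896, -0.00197879, -0.00291097, -0.00013166, -0.00016237,
       -0.00226682]), 'joint_torque': array([-3.38461768e-04, -5.31961870e+01, -3.52824819e+01,  7.07043777e-02,
        2.35639204e-02, -5.97511826e-05]), 'tool_pos': array([ 200.78330986, -511.85637468,  224.03199163]), 'tool_rot': array([[-2.44414566e-04,  3.65152414e-01, -9.30947719e-01],
       [ 8.19564019e-04, -9.30947361e-01, -3.65152488e-01],
       [-9.99999634e-01, -8.52219841e-04, -7.17286848e-05]]), 'ft_force': array([-0.12534735,  0.49696411,  0.16971215]), 'wrist_torque': array([ 0.01627922,  0.03636056, -0.02718742]), 'width': 93.67902622417557}
```

View pics/scene0.png

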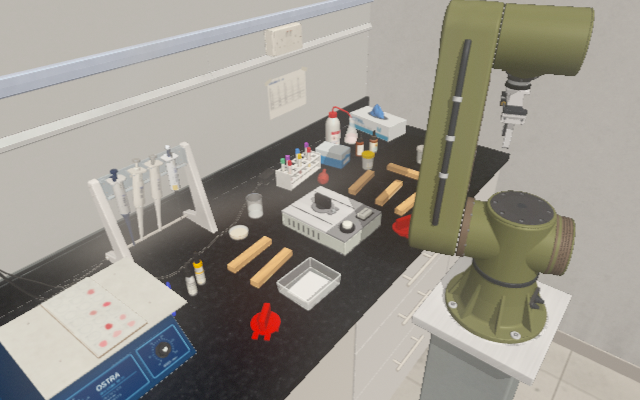

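View pics/top0.png

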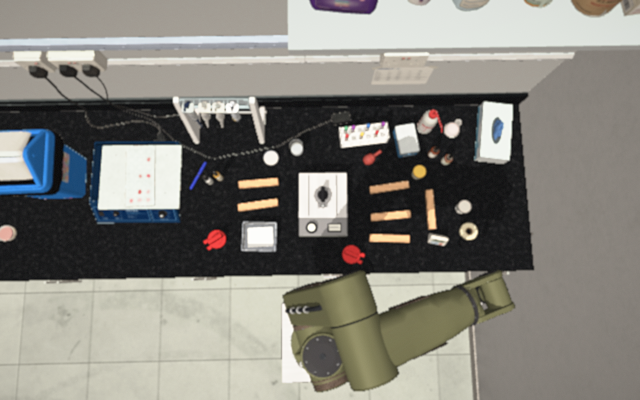

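View pics/wrist0.png

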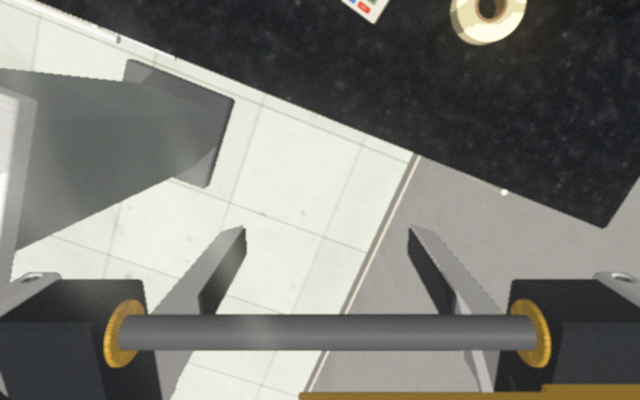

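The scene has six slats in the top view: two left of the stand at (258,183) and (257,205), and four to its right at (390,187), (390,215), (390,239) and (431,209). The tray is at (259,236), the stand at (322,203), and two red decoy caps at (215,240) and (352,255).

Run:
```python
from h import *
a=cv2.imread('pics/top0.png'); cv2.imwrite('pics/topz.png',cv2.resize(a[130:275,190:390],None,fx=4,fy=4,interpolation=cv2.INTER_CUBIC)[:600])
cv2.imwrite('pics/topz2.png',cv2.resize(a[130:275,350:550],None,fx=4,fy=4,interpolation=cv2.INTER_CUBIC)[:600])
im=load('top0'); hsv=cv2.cvtColor(a,cv2.COLOR_BGR2HSV)
m=cv2.inRange(hsv,(8,60,110),(25,200,255)); m[:140]=0;m[270:]=0
cs,_=cv2.findContours(m,cv2.RETR_EXTERNAL,cv2.CHAIN_APPROX_NONE)
for c in cs:
    if cv2.contourArea(c)<100: continue
    pts=np.array([ray(im,p,20)[:2] for p in c[:,0,:]],np.float32)
    r=cv2.minAreaRect(pts); print('slat',c[:,0].mean(0),np.round(r[0]),np.round(r[1]),round(r[2]))
for n,p,z in [('cap',(322,195),105),('tray',(259,236),3),('btn',(311,227),82),('key',(334,227),74)]: print(n,ray(im,p,z))
```

```text
slat [389.21505376 237.93548387] [ 399. -276.] [162.  32.] 89
slat [390.28089888 215.25842697] [ 491. -286.] [ 35. 162.] 4
slat [257.21978022 204.51648352] [545. 254.] [ 36. 165.] 7
slat [430.37777778 209.46666667] [ 514. -449.] [165.  36.] 2
slat [388.96590909 186.65909091] [ 609. -284.] [ 32. 164.] 8
slat [257.76923077 182.78021978] [635. 251.] [ 37. 164.] 4
slat [418.83783784 171.27027027] [ 671. -411.] [50. 56.] 87
cap [565.01433552  -9.50926065 105.        ]
tray [418.5438587  248.32297283   3.        ]
btn [443.4344555   35.49798018  82.        ]
key [442.5216684  -54.22655681  74.        ]
```

View pics/topz.png

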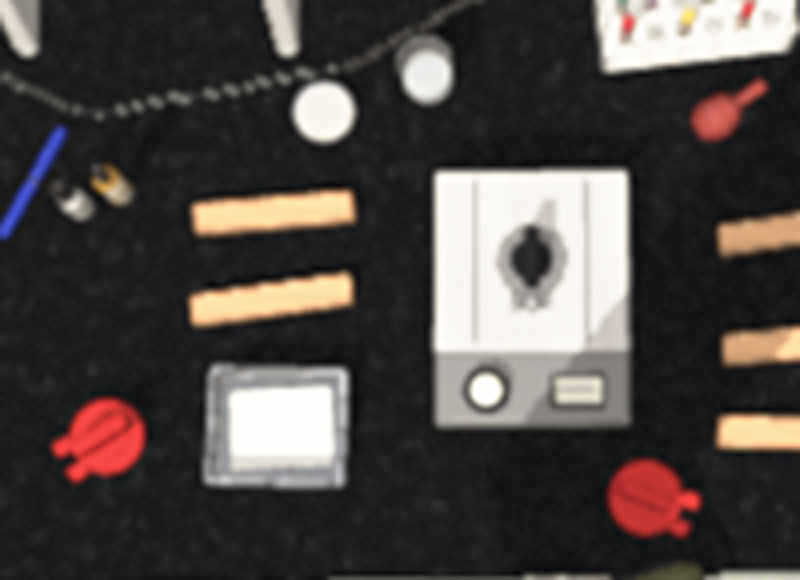

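View pics/topz2.png

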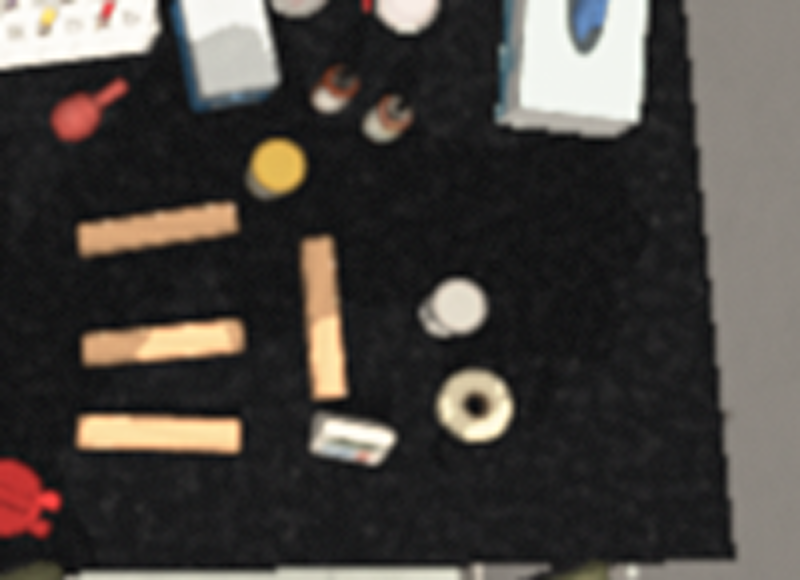

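```bash
cat >> h.py <<'E'
from scipy.spatial.transform import Rotation as Ro
def Rt(yaw):  # yaw deg of tool y axis, tool down
    a=np.radians(yaw); y=np.array([np.cos(a),np.sin(a),0]); x=np.array([0,0,-1.]); return np.c_[x,y,np.cross(x,y)]
def plan(*wps):
    """wps: (x,y,z,yaw) ; print offsets per call (cm / deg)"""
    o=ctrl.get_obs(); p=o['tool_pos'];R=o['tool_rot']
    print('t',round(o['time'],2),'at',np.round(p,1),'yaw',round(np.degrees(np.arctan2(R[1,1],R[0,1])),2),'w',round(o['width'],1),'F',np.round(o['ft_force'],1))
    for w in wps:
        tp=np.array(w[:3],float); TR=Rt(w[3])
        rv=Ro.from_matrix(R.T@TR).as_rotvec(); d=tp-p
        n=max(1,int(np.ceil(max(np.linalg.norm(d)/200,np.degrees(np.linalg.norm(rv))/33))))
        for i in range(n):
            Ri=R@Ro.from_rotvec(rv/n*i).as_matrix()
            print('  ',w,'call',i+1,'/',n,'xyz',np.round(Ri.T@d/n/10,2),'ang',np.round(np.degrees(rv/n),2))
        p=tp;R=TR
E
python3 - <<'E'
from h import *
plan((440,-55,240,-90))
E
```

```text
t 0.15 at [ 200.8 -511.9  224. ] yaw -68.58 w 93.7 F [-0.1  0.5  0.2]
   (440, -55, 240, -90) call 1 / 3 xyz [ -0.52 -11.27 -12.98] ang [7.14 0.   0.02]
   (440, -55, 240, -90) call 2 / 3 xyz [ -0.52 -12.79 -11.48] ang [7.14 0.   0.02]
   (440, -55, 240, -90) call 3 / 3 xyz [ -0.53 -14.12  -9.8 ] ang [7.14 0.   0.02]
```

```bash
python3 -m creep '[{"angular":[7.14,0,0],"xyz":[-0.5,-11.3,-13],"jaw":50},{"angular":[7.14,0,0],"xyz":[-0.5,-11.3,-13],"jaw":50},{"angular":[7.14,0,0],"xyz":[-0.5,-11.3,-13],"jaw":50},{"angular":[7.14,0,0],"xyz":[-0.5,-11.3,-13],"jaw":50},{"angular":[7.14,0,0],"xyz":[-0.5,-11.3,-13],"jaw":50}]' 20
python3 -m creep '[{"angular":[7.14,0,0],"xyz":[-0.5,-12.8,-11.5],"jaw":0},{"angular":[7.14,0,0],"xyz":[-0.5,-12.8,-11.5],"jaw":0},{"angular":[7.14,0,0],"xyz":[-0.5,-12.8,-11.5],"jaw":0},{"angular":[7.14,0,0],"xyz":[-0.5,-12.8,-11.5],"jaw":0},{"angular":[7.14,0,0],"xyz":[-0.5,-12.8,-11.5],"jaw":0}]'
python3 -m creep '[{"angular":[7.14,0,0],"xyz":[-0.5,-14.1,-9.8],"jaw":0},{"angular":[7.14,0,0],"xyz":[-0.5,-14.1,-9.8],"jaw":0},{"angular":[7.14,0,0],"xyz":[-0.5,-14.1,-9.8],"jaw":0},{"angular":[7.14,0,0],"xyz":[-0.5,-14.1,-9.8],"jaw":0},{"angular":[7.14,0,0],"xyz":[-0.5,-14.1,-9.8],"jaw":0}]'
python3 - <<'E'
from h import *
snap('wrist','w1.png'); plan((440,-55,240,-90))
E
```

```text
time: 0.57
tool_pos: [282.3, -355.3, 229.7]
tool_rot: [[0.001, 0.249, -0.968], [0.001, -0.968, -0.249], [-1.0, -0.0, -0.001]]
ft_force: [-0.4, -0.7, 0.1]
width: 64.0
time: 0.98
tool_pos: [361.9, -203.5, 234.7]
tool_rot: [[0.001, 0.127, -0.992], [0.0, -0.992, -0.127], [-1.0, -0.0, -0.001]]
ft_force: [0.2, -0.2, -0.4]
width: 30.9
time: 1.4
tool_pos: [441.7, -51.7, 239.5]
tool_rot: [[0.0, 0.002, -1.0], [0.0, -1.0, -0.002], [-1.0, -0.0, -0.0]]
ft_force: [0.4, -0.5, -0.2]
width: 0.7
t 1.45 at [441.7 -51.8 239.4] yaw -89.81 w 0.5 F [ 0.4  0.3 -0.1]
   (440, -55, 240, -90) call 1 / 1 xyz [-0.06  0.32  0.17] ang [ 0.19 -0.01  0.03]
```

View pics/w1.png

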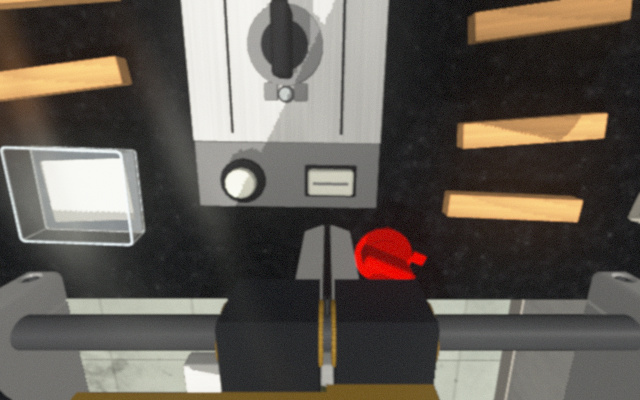

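Wrist view: key centred at about (331,182), button (240,183), lock pin (286,94), guide lines at u≈231 and 343, deck/strip edge at v≈142, tray (72,195).

Run:
```python
from h import *
im=load('w1'); a=cv2.imread('pics/w1.png')
for n,p,z in [('key',(331,182),74),('btn',(240,183),82),('pin',(286,94),68),('L1b',(232.5,132),60),('L1t',(231.5,10),60),('L2b',(342,133),60),('L2t',(343,10),60),('stripL',(194,142),60),('stripR',(382,142),60),('frontL',(201,207),60),('frontR',(377,209),60)]: print(n,np.round(ray(im,p,z),1))
cv2.imwrite('pics/w1z.png',cv2.resize(a[60:215,180:400],None,fx=3.6,fy=3.6,interpolation=cv2.INTER_CUBIC))
```

```text
key [442.5 -56.4  74. ]
btn [443.2  33.4  82. ]
pin [527.7 -12.9  68. ]
L1b [491.   43.3  60. ]
L1t [602.   36.1  60. ]
L2b [490.2 -67.5  60. ]
L2t [602.2 -66.8  60. ]
stripL [480.8  83.3  60. ]
stripR [ 481.2 -108.4   60. ]
frontL [411.4  83.1  60. ]
frontR [ 409.4 -106.3   60. ]
```

View pics/w1z.png

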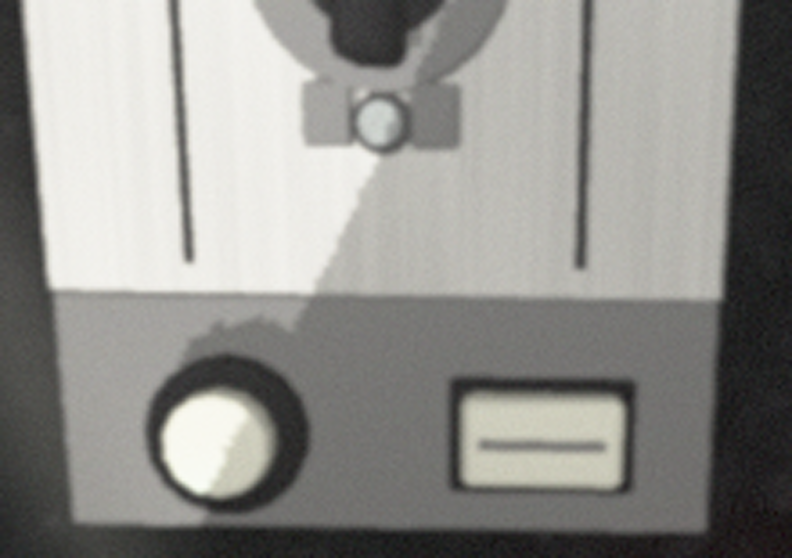

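```bash
python3 -m creep '[{"angular":[0.2,0,0],"xyz":[4,0.45,0],"jaw":0},{"angular":[0.2,0,0],"xyz":[8,0.45,0],"jaw":0},{"angular":[0.2,0,0],"xyz":[12,0.45,0],"jaw":0},{"angular":[0.2,0,0],"xyz":[14.2,0.45,0],"jaw":0},{"angular":[0.2,0,0],"xyz":[14.2,0.45,0],"jaw":0}]' 20
python3 -m creep '[{"angular":[0,0,0],"xyz":[0.4,0,0],"jaw":0},{"angular":[0,0,0],"xyz":[0.8,0,0],"jaw":0},{"angular":[0,0,0],"xyz":[1.2,0,0],"jaw":0},{"angular":[0,0,0],"xyz":[1.4,0,0],"jaw":0},{"angular":[0,0,0],"xyz":[1.5,0,0],"jaw":0}]'
```

```text
time: 1.87
tool_pos: [437.9, -59.9, 93.4]
tool_rot: [[-0.007, -0.004, -1.0], [0.001, -1.0, 0.004], [-1.0, -0.001, 0.007]]
ft_force: [-0.4, -0.8, -0.3]
width: 0.6
time: 2.28
tool_pos: [440.9, -59.7, 83.2]
tool_rot: [[0.002, -0.004, -1.0], [-0.001, -1.0, 0.004], [-1.0, 0.001, -0.002]]
ft_force: [0.6, -1.1, 5.5]
width: 0.5
```

```bash
python3 -m creep '[{"angular":[0,0,0],"xyz":[0.1,0,0],"jaw":0},{"angular":[0,0,0],"xyz":[0.2,0,0],"jaw":0},{"angular":[0,0,0],"xyz":[0.2,0,0],"jaw":0},{"angular":[0,0,0],"xyz":[0.2,0,0],"jaw":0},{"angular":[0,0,0],"xyz":[0.2,0,0],"jaw":0}]' 20
python3 -m creep '[{"angular":[0,0,0],"xyz":[-3,0,0],"jaw":0},{"angular":[0,0,0],"xyz":[-7,0,-1],"jaw":0},{"angular":[0,0,0],"xyz":[-11,0,-2],"jaw":50},{"angular":[0,0,0],"xyz":[-14,-1,-3],"jaw":50},{"angular":[0,0,0],"xyz":[-14,-1,-3],"jaw":50}]'
python3 -m creep '[{"angular":[0,0,0],"xyz":[0,-1,0],"jaw":50},{"angular":[0,0,0],"xyz":[0,-1,0],"jaw":50},{"angular":[0,0,0],"xyz":[0,-1,0],"jaw":50},{"angular":[0,0,0],"xyz":[0,-1,0],"jaw":50},{"angular":[0,0,0],"xyz":[0,-1,0],"jaw":50}]'
python3 - <<'E'
from h import *
snap('wrist','w2.png'); plan((570,-13,150,-90))
E
```

```text
time: 2.7
tool_pos: [441.1, -59.7, 82.7]
tool_rot: [[0.003, -0.003, -1.0], [-0.001, -1.0, 0.003], [-1.0, 0.001, -0.003]]
ft_force: [-9.3, -0.6, 28.3]
width: 0.6
time: 3.12
tool_pos: [473.1, -48.9, 226.7]
tool_rot: [[0.01, -0.003, -1.0], [-0.001, -1.0, 0.003], [-1.0, 0.001, -0.01]]
ft_force: [-0.2, -0.1, 0.0]
width: 17.2
time: 3.53
tool_pos: [469.9, -39.5, 219.7]
tool_rot: [[-0.001, -0.004, -1.0], [0.0, -1.0, 0.004], [-1.0, -0.0, 0.001]]
ft_force: [-0.5, -0.3, -0.0]
width: 46.7
t 3.58 at [470.  -39.6 219.8] yaw -90.22 w 47.0 F [ 0.2 -0.1  0.4]
   (570, -13, 150, -90) call 1 / 1 xyz [  6.97  -2.7  -10.  ] ang [-0.22  0.07  0.01]
```

View pics/w2.png

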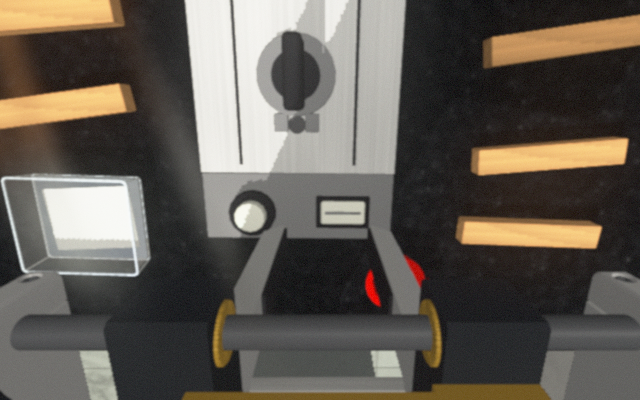

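Wrist view: the lock pin at (297,124) is now sunk and dark, the key is down, and the flange is centred at about (296,74).

Run:
```python
from h import *
im=load('w2'); a=cv2.imread('pics/w2.png')
for n,p,z in [('flange',(296,75),66),('flL',(257,75),66),('flR',(335.5,75),66),('pinhole',(297,124),60),('L1b',(241,163),60),('L1t',(234,2),60),('L2b',(353.5,164),60),('L2t',(358,2),60),('btn',(250,217),82),('key',(343,212),64),('handletopback',(291,33),102),('handletopfront',(292,108),102)]: print(n,np.round(ray(im,p,z),1))
cv2.imwrite('pics/w2z.png',cv2.resize(a[0:240,180:410],None,fx=2.5,fy=2.5,interpolation=cv2.INTER_CUBIC))
```

```text
flange [571.6 -12.9  66. ]
flL [571.8  21.9  66. ]
flR [571.5 -48.2  66. ]
pinhole [528.3 -12.1  60. ]
L1b [491.2  43.7  60. ]
L1t [631.7  39.4  60. ]
L2b [489.8 -66.2  60. ]
L2t [631.3 -67.7  60. ]
btn [443.1  33.1  82. ]
key [441.7 -56.2  64. ]
handletopback [599.3 -13.1 102. ]
handletopfront [543.6 -12.1 102. ]
```

View pics/w2z.png

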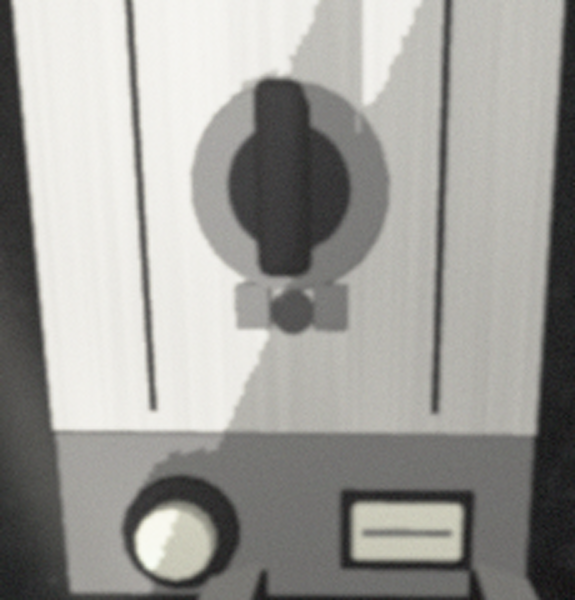

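```bash
python3 -m creep '[{"angular":[0.7,0,0],"xyz":[2,-1.4,-3],"jaw":50},{"angular":[0.7,0,0],"xyz":[4,-2.7,-6],"jaw":50},{"angular":[0.7,0,0],"xyz":[6,-2.7,-9],"jaw":50},{"angular":[0.7,0,0],"xyz":[7,-2.7,-10.2],"jaw":50},{"angular":[0.7,0,0],"xyz":[7,-2.7,-10.2],"jaw":50}]' 30
python3 -m creep '[{"angular":[0,0,0],"xyz":[1,0,0],"jaw":50},{"angular":[0,0,0],"xyz":[1,0,0],"jaw":50},{"angular":[0,0,0],"xyz":[1,0,0],"jaw":50},{"angular":[0,0,0],"xyz":[1,0,0],"jaw":50},{"angular":[0,0,0],"xyz":[1,0,0],"jaw":50}]' 30
python3 - <<'E'
from h import *
plan((571.8,-12.7,88,-90.9)); print(ctrl.get_obs()['joint_positions'])
E
```

```text
time: 4.0
tool_pos: [572.7, -12.7, 147.0]
tool_rot: [[-0.005, -0.016, -1.0], [0.0, -1.0, 0.016], [-1.0, -0.0, 0.005]]
ft_force: [0.0, -0.4, -0.9]
width: 46.5
time: 4.42
tool_pos: [572.3, -12.9, 141.4]
tool_rot: [[0.001, -0.016, -1.0], [-0.0, -1.0, 0.016], [-1.0, 0.0, -0.001]]
ft_force: [0.5, -1.2, -0.9]
width: 47.1
t 4.42 at [572.3 -12.9 141.4] yaw -90.91 w 47.1 F [ 0.5 -1.2 -0.9]
   (571.8, -12.7, 88, -90.9) call 1 / 1 xyz [ 5.34 -0.02  0.06] ang [-0.01 -0.08 -0.  ]
[-8.66191570e-02  4.27478751e-01  1.54893578e+00  4.61413489e-05
  1.16378031e+00  1.50010995e+00]
```

```bash
python3 -m creep '[{"angular":[0,0,0],"xyz":[2,0,0],"jaw":50},{"angular":[0,0,0],"xyz":[4,0,0],"jaw":50},{"angular":[0,0,0],"xyz":[5.3,0,0],"jaw":50},{"angular":[0,0,0],"xyz":[5.3,0,0],"jaw":0},{"angular":[0,0,0],"xyz":[5.3,0,0],"jaw":0}]' 30
python3 -m creep '[{"angular":[0,0,0],"xyz":[0,0,0],"jaw":0},{"angular":[0,0,0],"xyz":[0,0,0],"jaw":0},{"angular":[0,0,0],"xyz":[0,0,0],"jaw":0},{"angular":[0,0,0],"xyz":[0,0,0],"jaw":0},{"angular":[0,0,0],"xyz":[0,0,0],"jaw":0}]' 30
```

```text
time: 4.83
tool_pos: [572.3, -12.9, 87.7]
tool_rot: [[0.0, -0.016, -1.0], [0.0, -1.0, 0.016], [-1.0, -0.0, -0.0]]
ft_force: [-0.4, 0.3, 0.0]
width: 36.9
time: 5.25
tool_pos: [572.5, -12.8, 88.0]
tool_rot: [[0.001, -0.016, -1.0], [-0.0, -1.0, 0.016], [-1.0, 0.0, -0.001]]
ft_force: [-1.0, -0.2, 5.9]
width: 15.8
```

```bash
for k in 1; do :; done
python3 -m creep '[{"angular":[-6,0,0],"xyz":[0,0,0],"jaw":0},{"angular":[-12,0,0],"xyz":[0,0,0],"jaw":0},{"angular":[-18,0,0],"xyz":[0,0,0],"jaw":0},{"angular":[-24,0,0],"xyz":[0,0,0],"jaw":0},{"angular":[-30,0,0],"xyz":[0,0,0],"jaw":0}]'
python3 -m creep '[{"angular":[-6,0,0],"xyz":[0,0,0],"jaw":0},{"angular":[-12,0,0],"xyz":[0,0,0],"jaw":0},{"angular":[-18,0,0],"xyz":[0,0,0],"jaw":0},{"angular":[-24,0,0],"xyz":[0,0,0],"jaw":0},{"angular":[-30,0,0],"xyz":[0,0,0],"jaw":0}]'
python3 -m creep '[{"angular":[-6,0,0],"xyz":[0,0,0],"jaw":0},{"angular":[-12,0,0],"xyz":[0,0,0],"jaw":0},{"angular":[-18,0,0],"xyz":[0,0,0],"jaw":0},{"angular":[-24,0,0],"xyz":[0,0,0],"jaw":0},{"angular":[-30,0,0],"xyz":[0,0,0],"jaw":0}]'
python3 -m creep '[{"angular":[0,0,0],"xyz":[0,0,0],"jaw":0},{"angular":[0,0,0],"xyz":[0,0,0],"jaw":0},{"angular":[0,0,0],"xyz":[0,0,0],"jaw":0},{"angular":[0,0,0],"xyz":[0,0,0],"jaw":0},{"angular":[0,0,0],"xyz":[0,0,0],"jaw":0}]'
python3 - <<'E'
from h import *
plan((571.8,-12.7,88,-0.9)); print(ctrl.get_obs()['wrist_torque'])
snap('wrist','w3.png')
E
```

```text
time: 5.67
tool_pos: [572.7, -12.7, 88.0]
tool_rot: [[0.001, 0.491, -0.871], [0.0, -0.871, -0.491], [-1.0, 0.0, -0.001]]
ft_force: [-0.5, -0.3, 4.0]
width: 15.6
time: 6.08
tool_pos: [572.7, -12.8, 88.0]
tool_rot: [[0.001, 0.861, -0.509], [0.0, -0.509, -0.861], [-1.0, 0.001, -0.001]]
ft_force: [1.0, 0.7, 4.6]
width: 15.7
time: 6.5
tool_pos: [572.3, -12.6, 88.0]
tool_rot: [[0.0, 1.0, -0.011], [0.0, -0.011, -1.0], [-1.0, 0.0, -0.0]]
ft_force: [-3.9, 0.6, 7.0]
width: 15.9
time: 6.92
tool_pos: [572.4, -12.5, 88.0]
tool_rot: [[0.0, 1.0, -0.015], [0.0, -0.015, -1.0], [-1.0, 0.0, -0.0]]
ft_force: [-2.5, 2.2, 6.2]
width: 15.5
t 6.92 at [572.4 -12.5  88. ] yaw -0.89 w 15.5 F [-2.5  2.2  6.2]
   (571.8, -12.7, 88, -0.9) call 1 / 1 xyz [-0.   -0.06  0.02] ang [ 0.01 -0.02 -0.02]
[0.42194588 0.46049794 0.10157227]
```

View pics/w3.png

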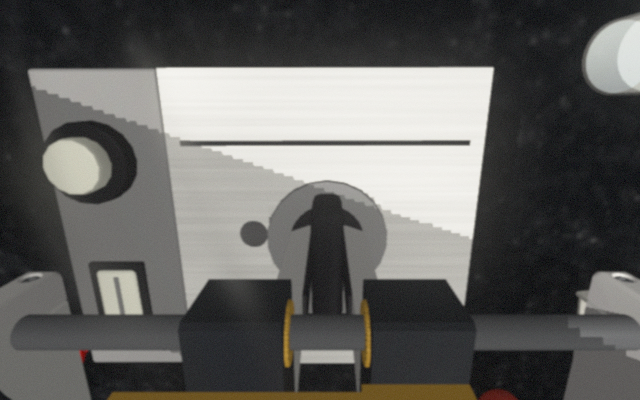

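The cap has turned: the fork has left the pin hole at (254,234) and the handle lies across the stand. Lifting next.

```bash
python3 -m creep '[{"angular":[0,0,0],"xyz":[-0.6,0,0],"jaw":0},{"angular":[0,0,0],"xyz":[-1.2,0,0],"jaw":0},{"angular":[0,0,0],"xyz":[-1.8,0,0],"jaw":0},{"angular":[0,0,0],"xyz":[-2.4,0,0],"jaw":0},{"angular":[0,0,0],"xyz":[-3,0,0],"jaw":0}]'
python3 -m creep '[{"angular":[0,0,0],"xyz":[-2,0,0],"jaw":0},{"angular":[0,0,0],"xyz":[-5,0,0],"jaw":0},{"angular":[0,0,0],"xyz":[-8,0,0],"jaw":0},{"angular":[0,0,0],"xyz":[-11,0,0],"jaw":0},{"angular":[0,0,0],"xyz":[-11,0,0],"jaw":0}]'
python3 - <<'E'
from h import *
im=snap('top','t1.png'); 
a=cv2.imread('pics/t1.png'); cv2.imwrite('pics/t1z.png',cv2.resize(a[150:275,190:390],None,fx=4,fy=4,interpolation=cv2.INTER_CUBIC))
s=snap('scene','s1.png')
p=(260,236);plan((418,248,210,-0.9))
E
```

```text
time: 7.38
tool_pos: [572.5, -13.0, 118.3]
tool_rot: [[0.0, 1.0, -0.016], [-0.0, -0.016, -1.0], [-1.0, 0.0, 0.0]]
ft_force: [0.5, -0.3, -1.4]
width: 15.6
time: 7.8
tool_pos: [574.1, -13.1, 234.2]
tool_rot: [[0.009, 1.0, -0.016], [-0.001, -0.016, -1.0], [-1.0, 0.009, 0.001]]
ft_force: [1.4, 0.9, -0.4]
width: 15.6
t 7.9 at [572.6 -12.9 228.4] yaw -0.91 w 15.8 F [-0.  -0.8 -3. ]
   (418, 248, 210, -0.9) call 1 / 2 xyz [  0.9   -7.94 -12.92] ang [-0.    0.01 -0.06]
   (418, 248, 210, -0.9) call 2 / 2 xyz [  0.91  -7.93 -12.92] ang [-0.    0.01 -0.06]
```

View pics/t1z.png

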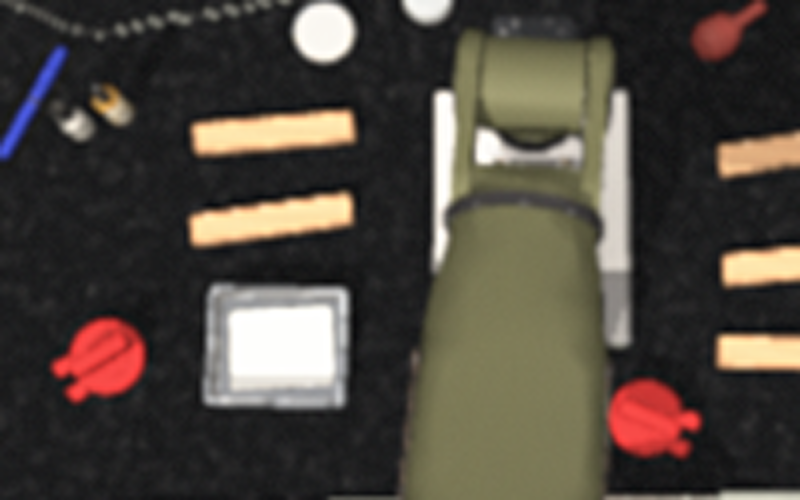

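View pics/s1.png

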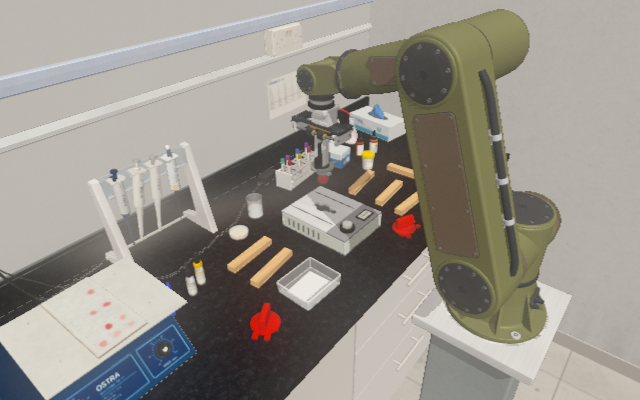

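Run:
```python
from h import *
a=cv2.imread('pics/w2.png'); cv2.imwrite('pics/w2t.png',cv2.resize(a[165:285,0:160],None,fx=5,fy=5,interpolation=cv2.INTER_CUBIC))
im=load('t1')
for p in [(241.5,221.5),(277,221.5),(241,251),(276.5,252),(259,236.6)]: print(np.round(ray(im,p,34)))
```

```text
[475. 314.  34.]
[473. 172.  34.]
[358. 315.  34.]
[351. 175.  34.]
[414. 244.  34.]
```

View pics/w2t.png

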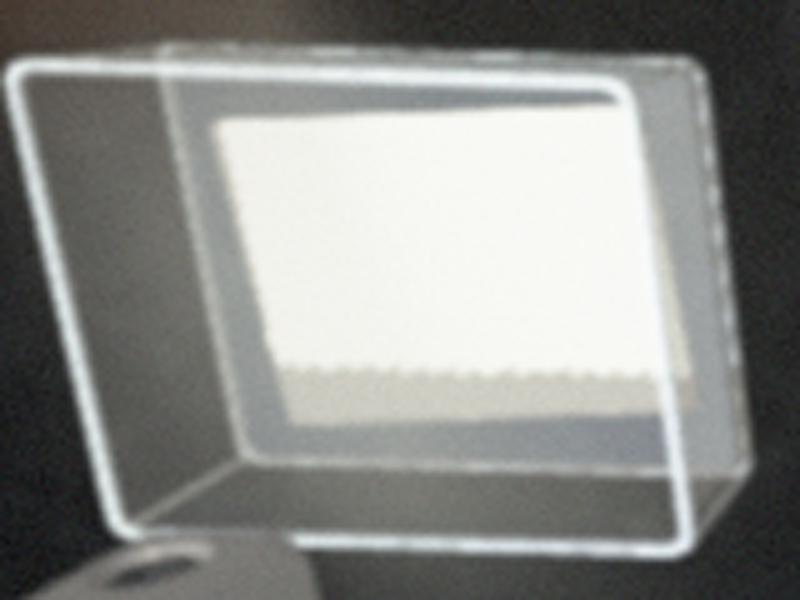

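Enlarged crop of the tray: rim corners (1.6,178), (126,182), (138,275), (23,272), empty but for a paper.

Run:
```python
from h import *
im=load('w2'); P=[ray(im,p,34)[:2] for p in [(1.6,178),(126,182),(138,275.4),(23,272)]]
P=np.array(P); print(P.round(1), P.mean(0)); 
for i in range(4): d=P[(i+1)%4]-P[i]; print(np.linalg.norm(d),np.degrees(np.arctan2(d[1],d[0])))
c=P.mean(0)
plan((c[0],c[1],200,-0.9),(c[0],c[1],130,-0.9))
```

```text
[[471.5 307.5]
 [466.6 175.3]
 [355.1 179.9]
 [360.1 312.4]] [413.31268641 243.76588597]
132.25481320935899 -92.15079652682198
111.58522184089695 177.6408940360587
132.60223086169282 87.84540141361674
111.57822668165589 -2.537521436697999
t 7.9 at [572.6 -12.9 228.4] yaw -0.91 w 15.8 F [-0.  -0.8 -3. ]
   (np.float64(413.3126864062035), np.float64(243.76588597035254), 200, -0.9) call 1 / 2 xyz [  1.4   -8.17 -12.71] ang [-0.    0.01 -0.06]
   (np.float64(413.3126864062035), np.float64(243.76588597035254), 200, -0.9) call 2 / 2 xyz [  1.41  -8.17 -12.71] ang [-0.    0.01 -0.06]
   (np.float64(413.3126864062035), np.float64(243.76588597035254), 130, -0.9) call 1 / 1 xyz [7. 0. 0.] ang [0. 0. 0.]
```

```bash
python3 -m creep '[{"angular":[0,0,0],"xyz":[0.3,-2,-3],"jaw":0},{"angular":[0,0,0],"xyz":[0.6,-4.5,-7],"jaw":0},{"angular":[0,0,0],"xyz":[1,-6.5,-10.5],"jaw":0},{"angular":[0,0,0],"xyz":[1.4,-8.2,-13],"jaw":0},{"angular":[0,0,0],"xyz":[1.4,-8.2,-13],"jaw":0}]'
python3 -m creep '[{"angular":[0,0,0],"xyz":[0.3,-2,-3],"jaw":0},{"angular":[0,0,0],"xyz":[0.6,-4.5,-7],"jaw":0},{"angular":[0,0,0],"xyz":[1,-6.5,-10.5],"jaw":0},{"angular":[0,0,0],"xyz":[1.4,-8.2,-13],"jaw":0},{"angular":[0,0,0],"xyz":[1.4,-8.2,-13],"jaw":0}]'
python3 - <<'E'
from h import *
snap('wrist','w4.png'); plan((413.3,249.5,90,-0.9))
E
```

```text
time: 8.32
tool_pos: [489.0, 122.1, 211.4]
tool_rot: [[-0.004, 1.0, -0.012], [0.0, -0.012, -1.0], [-1.0, -0.004, -0.0]]
ft_force: [-0.5, -0.9, -2.0]
width: 15.8
time: 8.73
tool_pos: [409.2, 252.9, 197.5]
tool_rot: [[-0.003, 1.0, -0.012], [-0.001, -0.012, -1.0], [-1.0, -0.003, 0.001]]
ft_force: [-0.0, -0.5, -2.7]
width: 16.1
t 8.78 at [410.6 251.2 197.9] yaw -0.68 w 16.1 F [-0.1 -0.1 -2. ]
   (413.3, 249.5, 90, -0.9) call 1 / 1 xyz [10.79  0.3   0.16] ang [0.22 0.07 0.14]
```

View pics/w4.png

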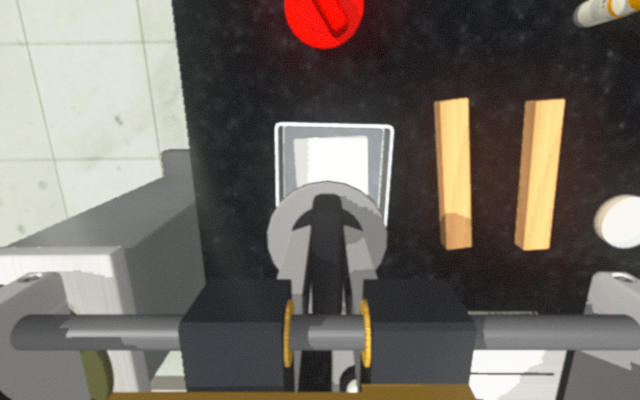

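```bash
python3 - <<'E'
from h import *
im=load('w4')
print([ray(im,p,34).round(1) for p in [(276,124),(393,126)]])
E
python3 -m creep '[{"angular":[0,0,0],"xyz":[1.5,0.3,0.15],"jaw":0},{"angular":[0,0,0],"xyz":[4,0.3,0.15],"jaw":0},{"angular":[0,0,0],"xyz":[7,0.3,0.15],"jaw":0},{"angular":[0,0,0],"xyz":[9,0.3,0.15],"jaw":0},{"angular":[0,0,0],"xyz":[10,0.3,0.15],"jaw":0}]'
python3 -m creep '[{"angular":[0,0,0],"xyz":[0,0,0],"jaw":0},{"angular":[0,0,0],"xyz":[0,0,0],"jaw":0},{"angular":[0,0,0],"xyz":[0,0,0],"jaw":0},{"angular":[0,0,0],"xyz":[0,0,0],"jaw":0},{"angular":[0,0,0],"xyz":[0,0,0],"jaw":0}]'
```

```text
[array([360.8, 310.9,  34. ]), array([473. , 307.6,  34. ])]
time: 9.2
tool_pos: [414.6, 246.6, 96.3]
tool_rot: [[-0.004, 1.0, -0.017], [-0.002, -0.017, -1.0], [-1.0, -0.004, 0.002]]
ft_force: [0.2, -0.9, -3.0]
width: 15.6
time: 9.62
tool_pos: [415.9, 248.3, 100.4]
tool_rot: [[0.002, 1.0, -0.016], [0.001, -0.016, -1.0], [-1.0, 0.002, -0.001]]
ft_force: [0.1, 0.1, -1.4]
width: 15.8
```

```bash
python3 -m creep '[{"angular":[0,0,0],"xyz":[1.5,-0.15,0],"jaw":0},{"angular":[0,0,0],"xyz":[3,-0.15,0],"jaw":0},{"angular":[0,0,0],"xyz":[4,-0.15,0],"jaw":0},{"angular":[0,0,0],"xyz":[4.6,-0.15,0],"jaw":0},{"angular":[0,0,0],"xyz":[4.8,-0.15,0],"jaw":0}]'
python3 -m creep '[{"angular":[0,0,0],"xyz":[0.1,0,0],"jaw":0},{"angular":[0,0,0],"xyz":[0.2,0,0],"jaw":0},{"angular":[0,0,0],"xyz":[0.3,0,0],"jaw":0},{"angular":[0,0,0],"xyz":[0.35,0,0],"jaw":0},{"angular":[0,0,0],"xyz":[0.35,0,0],"jaw":0}]'
```

```text
time: 10.03
tool_pos: [413.8, 248.1, 50.9]
tool_rot: [[-0.001, 1.0, -0.016], [-0.0, -0.016, -1.0], [-1.0, -0.001, 0.0]]
ft_force: [0.2, 0.2, -2.2]
width: 15.9
time: 10.45
tool_pos: [414.3, 248.4, 49.0]
tool_rot: [[0.001, 1.0, -0.016], [0.001, -0.016, -1.0], [-1.0, 0.001, -0.001]]
ft_force: [-4.2, -1.8, 8.5]
width: 16.0
```

Contact at 49.0 mm, as computed. Opening the jaws, then up.

```bash
python3 -m creep '[{"angular":[0,0,0],"xyz":[0,0,0],"jaw":25},{"angular":[0,0,0],"xyz":[0,0,0],"jaw":40},{"angular":[0,0,0],"xyz":[0,0,0],"jaw":40},{"angular":[0,0,0],"xyz":[0,0,0],"jaw":40},{"angular":[0,0,0],"xyz":[-0.2,0,0],"jaw":40}]'
python3 -m creep '[{"angular":[0,0,0],"xyz":[-2,0,0],"jaw":40},{"angular":[0,0,0],"xyz":[-5,0,0],"jaw":40},{"angular":[0,0,0],"xyz":[-8,0,0],"jaw":45},{"angular":[0,0,0],"xyz":[-12,0,0],"jaw":45},{"angular":[0,0,0],"xyz":[-15,0,0],"jaw":45}]'
python3 -m creep '[{"angular":[0,0,0],"xyz":[-3,0,3],"jaw":45},{"angular":[0,0,0],"xyz":[-3,0,3],"jaw":45},{"angular":[0,0,0],"xyz":[-3,0,5],"jaw":45},{"angular":[0,0,0],"xyz":[-3,0,5],"jaw":45},{"angular":[0,0,0],"xyz":[-3,0,5],"jaw":45}]'
python3 - <<'E'
from h import *
snap('wrist','w5.png'); plan((545,254,180,7),(545,254,22,7))
E
```

```text
time: 10.87
tool_pos: [413.8, 248.1, 49.8]
tool_rot: [[-0.0, 1.0, -0.016], [-0.0, -0.016, -1.0], [-1.0, -0.0, 0.0]]
ft_force: [0.6, 0.3, 0.0]
width: 37.4
time: 11.28
tool_pos: [414.0, 248.3, 202.9]
tool_rot: [[0.001, 1.0, -0.016], [0.001, -0.016, -1.0], [-1.0, 0.001, -0.001]]
ft_force: [0.5, 0.5, 0.4]
width: 42.2
time: 11.7
tool_pos: [413.1, 197.9, 229.8]
tool_rot: [[-0.0, 1.0, -0.017], [0.0, -0.017, -1.0], [-1.0, -0.0, -0.0]]
ft_force: [-0.7, -0.4, 0.2]
width: 42.4
t 11.75 at [413.1 198.4 229.7] yaw -0.95 w 42.0 F [-0.3 -0.1 -0.4]
   (545, 254, 180, 7) call 1 / 1 xyz [ 4.96 13.1  -5.78] ang [-7.95 -0.    0.02]
   (545, 254, 22, 7) call 1 / 1 xyz [15.8  0.   0. ] ang [0. 0. 0.]
```

View pics/w5.png

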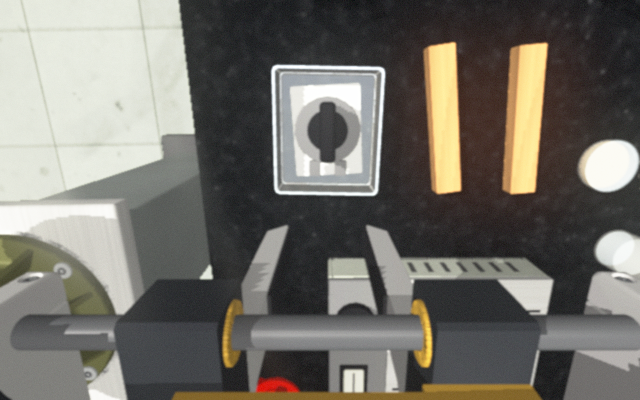

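The cap stands upright in the tray at (328,130), handle up. Two slats are visible at (443,118) and (525,118); measuring their top faces.

Run:
```python
from h import *
a=cv2.imread('pics/w5.png'); cv2.imwrite('pics/w5z.png',cv2.resize(a[30:205,400:600],None,fx=3.4,fy=3.4,interpolation=cv2.INTER_CUBIC))
```

```text
(no output)
```

View pics/w5z.png

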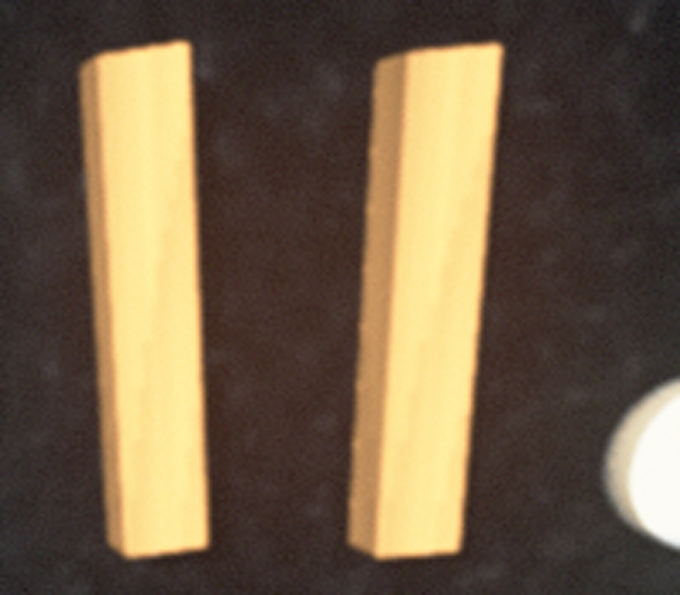

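```bash
cat >> h.py <<'E'
def slats(f,thr,z=20,roi=None,show=True):
    im=load(f); a=cv2.cvtColor(im['frame'],cv2.COLOR_RGB2BGR); h=cv2.cvtColor(a,cv2.COLOR_BGR2HSV)
    m=((h[...,0]>6)&(h[...,0]<28)&(h[...,1]>50)&(h[...,2]>thr)).astype(np.uint8)*255
    m=cv2.morphologyEx(m,cv2.MORPH_OPEN,np.ones((3,3)))
    if roi: k=np.zeros_like(m);x0,y0,x1,y1=roi;k[y0:y1,x0:x1]=255;m&=k
    out=[]
    for c in cv2.findContours(m,cv2.RETR_EXTERNAL,cv2.CHAIN_APPROX_NONE)[0]:
        if cv2.contourArea(c)<800: continue
        pts=np.array([ray(im,p,z)[:2] for p in c[:,0,:]],np.float32)
        (c0,s,an)=cv2.minAreaRect(pts); b=cv2.boxPoints((c0,s,an))
        e=b[1]-b[0]; e2=b[2]-b[1]; L=e if np.linalg.norm(e)>np.linalg.norm(e2) else e2
        ang=np.degrees(np.arctan2(L[1],L[0]))%180
        print('slat px',c[:,0].mean(0).round(),'ctr',np.round(c0,1),'size',np.round(sorted(s),1),'long-axis',round(ang,1)); out.append((c0,ang))
    return out
E
python3 - <<'E'
from h import *
slats('w5',205)
im=load('w5')
# manual corners
z=lambda p:(400+p[0]/3.4,30+p[1]/3.4)
for q in [[(100,60),(188,44),(208,548),(126,556)],[(408,54),(502,44),(460,552),(380,556)]]:
    P=np.array([ray(im,z(p),20)[:2] for p in q]); d=P[[0,1]].mean(0)-P[[2,3]].mean(0); print(P.mean(0),np.linalg.norm(d),np.degrees(np.arctan2(d[1],d[0])),np.linalg.norm(P[0]-P[1]),np.linalg.norm(P[2]-P[3]))
E
```

```text
slat px [527. 117.] ctr [633.1 250.4] size [ 29.4 159.2] long-axis 93.9
slat px [445. 117.] ctr [543.2 252.2] size [ 29.1 159.5] long-axis 97.0
[544.5902817 251.3593512] 158.64061284579086 97.11747920998958 26.647920442534858 27.77685377324795
[634.77073842 249.83693055] 159.2334648041469 94.20930745705483 28.152563499080294 27.050240969071783
```

```bash
python3 -m creep '[{"angular":[-3,0,0],"xyz":[2,3,-1.3],"jaw":60},{"angular":[-6,0,0],"xyz":[5,6,-2.6],"jaw":60},{"angular":[-8,0,0],"xyz":[8,9,-4],"jaw":60},{"angular":[-8,0,0],"xyz":[11,12,-5],"jaw":60},{"angular":[-8,0,0],"xyz":[12,13,-5.6],"jaw":60}]' 25
python3 -m creep '[{"angular":[0,0,0],"xyz":[0,0,0],"jaw":60},{"angular":[0,0,0],"xyz":[0,0,0],"jaw":60},{"angular":[0,0,0],"xyz":[0,0,0],"jaw":60},{"angular":[0,0,0],"xyz":[0,0,0],"jaw":60},{"angular":[0,0,0],"xyz":[0,0,0],"jaw":60}]'
python3 - <<'E'
from h import *
plan((544,252,21,7))
E
```

```text
time: 12.17
tool_pos: [544.8, 253.1, 105.4]
tool_rot: [[-0.004, 0.992, 0.124], [-0.001, 0.124, -0.992], [-1.0, -0.004, 0.001]]
ft_force: [-0.8, -0.2, 0.3]
width: 56.2
time: 12.58
tool_pos: [543.9, 252.3, 111.3]
tool_rot: [[0.002, 0.992, 0.124], [0.001, 0.124, -0.992], [-1.0, 0.002, -0.0]]
ft_force: [-1.0, 0.2, -0.0]
width: 56.3
t 12.58 at [543.9 252.3 111.3] yaw 7.11 w 56.3 F [-1.   0.2 -0. ]
   (544, 252, 21, 7) call 1 / 1 xyz [ 9.03 -0.01  0.04] ang [ 0.11 -0.03 -0.1 ]
```

```bash
python3 -m creep '[{"angular":[0,0,0],"xyz":[3,0,0],"jaw":60},{"angular":[0,0,0],"xyz":[6,0,0],"jaw":60},{"angular":[0,0,0],"xyz":[8,0,0],"jaw":60},{"angular":[0,0,0],"xyz":[9,0,0],"jaw":60},{"angular":[0,0,0],"xyz":[9,0,0],"jaw":60}]' 25
python3 -m creep '[{"angular":[0,0,0],"xyz":[0,0,0],"jaw":0},{"angular":[0,0,0],"xyz":[0,0,0],"jaw":0},{"angular":[0,0,0],"xyz":[0,0,0],"jaw":0},{"angular":[0,0,0],"xyz":[0,0,0],"jaw":0},{"angular":[0,0,0],"xyz":[0,0,0],"jaw":0}]' 25
python3 -m creep '[{"angular":[0,0,0],"xyz":[-2,0,0],"jaw":0},{"angular":[0,0,0],"xyz":[-5,0,0],"jaw":0},{"angular":[0,0,0],"xyz":[-8,0,0],"jaw":0},{"angular":[0,0,0],"xyz":[-11,0,0],"jaw":0},{"angular":[0,0,0],"xyz":[-14,0,0],"jaw":0}]' 25
python3 - <<'E'
from h import *
c=np.array([572.2,-12.7]);a=np.radians(-.9)
def S(x,y): return c+np.array([np.cos(a)*x-np.sin(a)*y,np.sin(a)*x+np.cos(a)*y])
t=S(0,55);print(t)
plan((*t,150,-90.9))
E
```

```text
time: 13.0
tool_pos: [543.8, 252.1, 20.4]
tool_rot: [[-0.0, 0.992, 0.124], [-0.0, 0.124, -0.992], [-1.0, -0.0, 0.0]]
ft_force: [-0.0, 0.1, 0.9]
width: 56.1
time: 13.42
tool_pos: [544.2, 252.2, 20.4]
tool_rot: [[0.001, 0.992, 0.124], [0.0, 0.124, -0.992], [-1.0, 0.001, -0.0]]
ft_force: [-0.7, -0.9, 3.5]
width: 27.7
time: 13.83
tool_pos: [543.8, 252.1, 161.5]
tool_rot: [[-0.0, 0.992, 0.124], [-0.0, 0.124, -0.992], [-1.0, -0.0, 0.0]]
ft_force: [0.3, 0.7, -0.6]
width: 27.5
[573.06390245  42.29321479]
t 13.83 at [543.8 252.1 161.5] yaw 7.1 w 27.5 F [ 0.3  0.7 -0.6]
   (np.float64(573.0639024521502), np.float64(42.29321478649133), 150, -90.9) call 1 / 3 xyz [0.38 0.1  7.06] ang [32.67  0.    0.  ]
   (np.float64(573.0639024521502), np.float64(42.29321478649133), 150, -90.9) call 2 / 3 xyz [0.38 3.9  5.89] ang [32.67  0.    0.  ]
   (np.float64(573.0639024521502), np.float64(42.29321478649133), 150, -90.9) call 3 / 3 xyz [0.38 6.46 2.85] ang [32.67  0.    0.  ]
```

```bash
python3 -m creep '[{"angular":[6.6,0,0],"xyz":[0.1,0,1.5],"jaw":0},{"angular":[13.2,0,0],"xyz":[0.2,0,3],"jaw":0},{"angular":[19.8,0,0],"xyz":[0.3,0,4.5],"jaw":0},{"angular":[26.4,0,0],"xyz":[0.4,0,6],"jaw":0},{"angular":[32.7,0,0],"xyz":[0.4,0.1,7.1],"jaw":0}]'
python3 -m creep '[{"angular":[6.6,0,0],"xyz":[0.1,0.8,1.2],"jaw":0},{"angular":[13.2,0,0],"xyz":[0.2,1.6,2.4],"jaw":0},{"angular":[19.8,0,0],"xyz":[0.3,2.4,3.6],"jaw":0},{"angular":[26.4,0,0],"xyz":[0.4,3.2,4.8],"jaw":0},{"angular":[32.7,0,0],"xyz":[0.4,3.9,5.9],"jaw":0}]'
python3 -m creep '[{"angular":[6.6,0,0],"xyz":[0.1,1.3,0.6],"jaw":0},{"angular":[13.2,0,0],"xyz":[0.2,2.6,1.2],"jaw":0},{"angular":[19.8,0,0],"xyz":[0.3,4,1.8],"jaw":0},{"angular":[26.4,0,0],"xyz":[0.4,5.2,2.3],"jaw":0},{"angular":[32.7,0,0],"xyz":[0.4,6.5,2.85],"jaw":0}]'
python3 -m creep '[{"angular":[0,0,0],"xyz":[0,0,0],"jaw":0},{"angular":[0,0,0],"xyz":[0,0,0],"jaw":0},{"angular":[0,0,0],"xyz":[0,0,0],"jaw":0},{"angular":[0,0,0],"xyz":[0,0,0],"jaw":0},{"angular":[0,0,0],"xyz":[0,0,0],"jaw":0}]'
python3 - <<'E'
from h import *
plan((573.1,42.3,82,-90.9))
snap('wrist','w6.png')
E
```

```text
time: 14.25
tool_pos: [553.7, 180.7, 155.9]
tool_rot: [[-0.0, 0.899, -0.438], [-0.0, -0.438, -0.899], [-1.0, -0.0, 0.0]]
ft_force: [0.7, -0.9, -0.8]
width: 27.5
time: 14.67
tool_pos: [563.4, 110.9, 151.8]
tool_rot: [[-0.0, 0.52, -0.854], [-0.0, -0.854, -0.52], [-1.0, -0.0, 0.0]]
ft_force: [-0.7, 0.5, -0.4]
width: 27.9
time: 15.08
tool_pos: [573.3, 40.9, 147.8]
tool_rot: [[-0.0, -0.023, -1.0], [0.0, -1.0, 0.023], [-1.0, -0.0, 0.0]]
ft_force: [0.2, -0.8, -0.1]
width: 28.0
time: 15.5
tool_pos: [573.3, 42.1, 148.0]
tool_rot: [[0.0, -0.015, -1.0], [0.0, -1.0, 0.015], [-1.0, -0.0, -0.0]]
ft_force: [-0.0, -0.2, -1.5]
width: 27.6
t 15.5 at [573.3  42.1 148. ] yaw -90.88 w 27.6 F [-0.  -0.2 -1.5]
   (573.1, 42.3, 82, -90.9) call 1 / 1 xyz [ 6.6  -0.02  0.02] ang [ 0.02 -0.    0.  ]
```

View pics/w6.png

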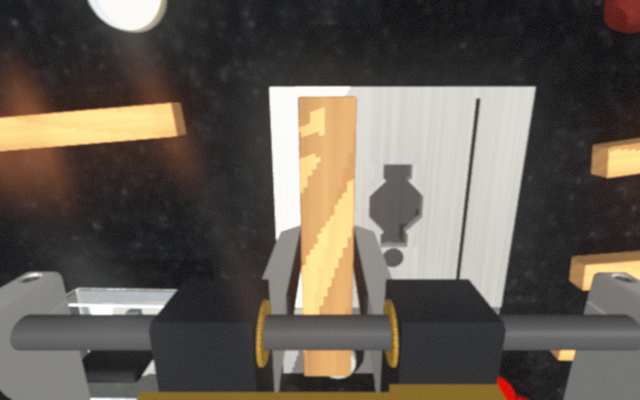

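The slat is held square at (328,235), and the open outlet shows at (396,205).

```bash
python3 - <<'E'
from h import *
im=load('w6')
for n,p in [('hole',(396,205)),('slotT',(398,165)),('slotB',(394,246)),('pin',(393,258)),('L2t',(477.5,100)),('L2b',(458.5,278)),('bL',(269.5,87)),('bR',(535,87))]: print(n,ray(im,p,60).round(1))
E
python3 -m creep '[{"angular":[0,0,0],"xyz":[2,0,0],"jaw":0},{"angular":[0,0,0],"xyz":[4,0,0],"jaw":0},{"angular":[0,0,0],"xyz":[5.5,0,0],"jaw":0},{"angular":[0,0,0],"xyz":[6.4,0,0],"jaw":0},{"angular":[0,0,0],"xyz":[6.5,0,0],"jaw":0}]'
```

```text
hole [572.9 -12.7  60. ]
slotT [604.7 -12.9  60. ]
slotB [538.1 -12.4  60. ]
pin [527.4 -12.   60. ]
L2t [651.3 -68.3  60. ]
L2b [508.2 -67.5  60. ]
bL [662.6  81.1  60. ]
bR [ 659.6 -108.4   60. ]
time: 15.97
tool_pos: [572.6, 41.7, 81.3]
tool_rot: [[-0.003, -0.017, -1.0], [0.0, -1.0, 0.017], [-1.0, 0.0, 0.003]]
ft_force: [-0.6, 0.5, -1.1]
width: 27.7
```

```bash
python3 -m creep '[{"angular":[0,0,0],"xyz":[0.1,0,0],"jaw":0},{"angular":[0,0,0],"xyz":[0.2,0,0],"jaw":0},{"angular":[0,0,0],"xyz":[0.25,0,0],"jaw":0},{"angular":[0,0,0],"xyz":[0.25,0,0],"jaw":0},{"angular":[0,0,0],"xyz":[0.25,0,0],"jaw":0}]'
python3 -m creep '[{"angular":[0,0,0],"xyz":[0,0,0],"jaw":45},{"angular":[0,0,0],"xyz":[0,0,0],"jaw":45},{"angular":[0,0,0],"xyz":[0,0,0],"jaw":45},{"angular":[0,0,0],"xyz":[0,0,0],"jaw":45},{"angular":[0,0,0],"xyz":[-0.5,0,0],"jaw":45}]'
python3 -m creep '[{"angular":[0,0,0],"xyz":[-2.5,0,0],"jaw":45},{"angular":[0,0,0],"xyz":[-6,0,0],"jaw":45},{"angular":[0,0,0],"xyz":[-10,0,0],"jaw":45},{"angular":[0,0,0],"xyz":[-14,0,0],"jaw":45},{"angular":[0,0,0],"xyz":[-14.5,0,0],"jaw":45}]'
python3 - <<'E'
from h import *
plan((634.3,250.2,150,4.1))
E
```

```text
time: 16.38
tool_pos: [573.6, 41.5, 81.0]
tool_rot: [[0.001, -0.017, -1.0], [0.0, -1.0, 0.017], [-1.0, -0.0, -0.001]]
ft_force: [0.2, 0.5, -0.7]
width: 27.7
time: 16.8
tool_pos: [573.0, 41.5, 84.8]
tool_rot: [[-0.001, -0.018, -1.0], [-0.0, -1.0, 0.018], [-1.0, 0.0, 0.001]]
ft_force: [-0.0, 0.0, -0.3]
width: 42.4
time: 17.22
tool_pos: [575.2, 41.5, 238.4]
tool_rot: [[0.01, -0.017, -1.0], [0.0, -1.0, 0.017], [-1.0, -0.0, -0.01]]
ft_force: [0.3, -0.5, 1.2]
width: 42.3
t 17.22 at [575.2  41.5 238.4] yaw -91.0 w 42.3 F [ 0.3 -0.5  1.2]
   (634.3, 250.2, 150, 4.1) call 1 / 3 xyz [ 2.97 -6.99 -1.82] ang [-31.7   -0.16  -0.16]
   (634.3, 250.2, 150, 4.1) call 2 / 3 xyz [ 2.97 -4.98 -5.22] ang [-31.7   -0.16  -0.16]
   (634.3, 250.2, 150, 4.1) call 3 / 3 xyz [ 2.97 -1.48 -7.07] ang [-31.7   -0.16  -0.16]
```

```bash
python3 -m creep '[{"angular":[-6.4,0,0],"xyz":[0.6,-1.4,-0.4],"jaw":60},{"angular":[-12.8,0,0],"xyz":[1.2,-2.8,-0.8],"jaw":60},{"angular":[-19.2,0,0],"xyz":[1.8,-4.2,-1.1],"jaw":60},{"angular":[-25.6,0,0],"xyz":[2.4,-5.6,-1.5],"jaw":60},{"angular":[-31.7,0,0],"xyz":[3,-7,-1.8],"jaw":60}]'
python3 -m creep '[{"angular":[-6.4,0,0],"xyz":[0.6,-1,-1],"jaw":60},{"angular":[-12.8,0,0],"xyz":[1.2,-2,-2],"jaw":60},{"angular":[-19.2,0,0],"xyz":[1.8,-3,-3.1],"jaw":60},{"angular":[-25.6,0,0],"xyz":[2.4,-4,-4.2],"jaw":60},{"angular":[-31.7,0,0],"xyz":[3,-5,-5.2],"jaw":60}]'
python3 -m creep '[{"angular":[-6.4,0,0],"xyz":[0.6,-0.3,-1.4],"jaw":60},{"angular":[-12.8,0,0],"xyz":[1.2,-0.6,-2.8],"jaw":60},{"angular":[-19.2,0,0],"xyz":[1.8,-0.9,-4.2],"jaw":60},{"angular":[-25.6,0,0],"xyz":[2.4,-1.2,-5.6],"jaw":60},{"angular":[-31.7,0,0],"xyz":[3,-1.5,-7],"jaw":60}]'
python3 -m creep '[{"angular":[0,0,0],"xyz":[1,0,0],"jaw":60},{"angular":[0,0,0],"xyz":[2,0,0],"jaw":60},{"angular":[0,0,0],"xyz":[3,0,0],"jaw":60},{"angular":[0,0,0],"xyz":[3,0,0],"jaw":60},{"angular":[0,0,0],"xyz":[3,0,0],"jaw":60}]'
python3 - <<'E'
from h import *
snap('wrist','w7.png')
plan((634.3,250.2,21,4.1))
E
```

```text
time: 17.63
tool_pos: [592.8, 111.8, 200.4]
tool_rot: [[0.0, 0.515, -0.857], [0.0, -0.857, -0.515], [-1.0, 0.0, -0.0]]
ft_force: [-1.1, -0.3, -0.5]
width: 56.3
time: 18.05
tool_pos: [612.0, 181.5, 170.3]
tool_rot: [[0.0, 0.889, -0.458], [0.0, -0.458, -0.889], [-1.0, 0.0, -0.0]]
ft_force: [0.7, 0.2, 0.3]
width: 56.6
time: 18.47
tool_pos: [631.1, 250.4, 140.3]
tool_rot: [[0.0, 0.997, 0.077], [0.0, 0.077, -0.997], [-1.0, 0.0, -0.0]]
ft_force: [-0.5, 0.1, -0.2]
width: 56.5
time: 18.88
tool_pos: [630.7, 248.9, 109.9]
tool_rot: [[-0.001, 0.998, 0.069], [-0.0, 0.069, -0.998], [-1.0, -0.001, 0.0]]
ft_force: [0.0, 0.2, -0.9]
width: 56.0
t 18.93 at [631.  249.1 110.7] yaw 3.99 w 56.2 F [-0.4  0.4 -0.4]
   (634.3, 250.2, 21, 4.1) call 1 / 1 xyz [ 8.97  0.33 -0.09] ang [-0.11 -0.   -0.01]
```

View pics/w7.png

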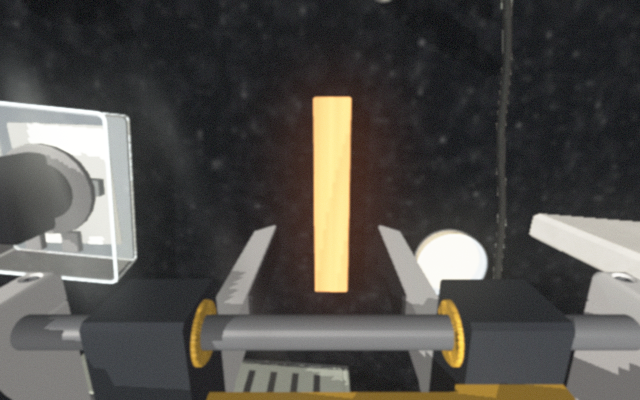

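Run:
```python
from h import *
im=load('w7')
for p in [(412,262),(450,262)]:
  for z in (0,20,30): print(p,z,ray(im,p,z).round())
slats('w7',150)
```

```text
(412, 262) 0 [711. 194.   0.]
(412, 262) 20 [705. 203.  20.]
(412, 262) 30 [702. 208.  30.]
(450, 262) 0 [745. 196.   0.]
(450, 262) 20 [736. 206.  20.]
(450, 262) 30 [732. 210.  30.]
slat px [331. 193.] ctr [634.  250.6] size [ 28.9 160.4] long-axis 93.9
```

```bash
python3 -m creep '[{"angular":[0,0,0],"xyz":[3,0.33,-0.1],"jaw":60},{"angular":[0,0,0],"xyz":[6,0.33,-0.1],"jaw":60},{"angular":[0,0,0],"xyz":[8,0.33,-0.1],"jaw":60},{"angular":[0,0,0],"xyz":[9,0.33,-0.1],"jaw":60},{"angular":[0,0,0],"xyz":[9,0.33,-0.1],"jaw":60}]' 25
python3 -m creep '[{"angular":[0,0,0],"xyz":[0,0,0],"jaw":0},{"angular":[0,0,0],"xyz":[0,0,0],"jaw":0},{"angular":[0,0,0],"xyz":[0,0,0],"jaw":0},{"angular":[0,0,0],"xyz":[0,0,0],"jaw":0},{"angular":[0,0,0],"xyz":[0,0,0],"jaw":0}]' 25
python3 -m creep '[{"angular":[0,0,0],"xyz":[-2,0,0],"jaw":0},{"angular":[0,0,0],"xyz":[-5,0,0],"jaw":0},{"angular":[0,0,0],"xyz":[-9,0,0],"jaw":0},{"angular":[0,0,0],"xyz":[-13,0,0],"jaw":0},{"angular":[0,0,0],"xyz":[-17,0,0],"jaw":0}]' 25
python3 - <<'E'
from h import *
c=np.array([572.2,-12.7]);a=np.radians(-.9)
def S(x,y): return c+np.array([np.cos(a)*x-np.sin(a)*y,np.sin(a)*x+np.cos(a)*y])
t=S(0,-55).round(1);print(t)
plan((*t,150,-90.9))
E
```

```text
time: 19.35
tool_pos: [634.2, 250.6, 20.7]
tool_rot: [[-0.0, 0.998, 0.071], [-0.0, 0.071, -0.998], [-1.0, -0.001, 0.0]]
ft_force: [0.6, 0.5, -0.3]
width: 56.4
time: 19.77
tool_pos: [634.4, 250.9, 20.9]
tool_rot: [[0.001, 0.997, 0.071], [0.0, 0.071, -0.997], [-1.0, 0.001, -0.0]]
ft_force: [0.3, -0.1, 1.3]
width: 27.6
time: 20.18
tool_pos: [633.8, 250.8, 192.4]
tool_rot: [[-0.0, 0.997, 0.071], [-0.0, 0.071, -0.997], [-1.0, -0.0, 0.0]]
ft_force: [0.5, 1.0, -0.5]
width: 27.7
[571.3 -67.7]
t 20.18 at [633.8 250.8 192.4] yaw 4.1 w 27.7 F [ 0.5  1.  -0.5]
   (np.float64(571.3), np.float64(-67.7), 150, -90.9) call 1 / 3 xyz [ 1.41 -2.84 10.44] ang [3.167e+01 1.000e-02 0.000e+00]
   (np.float64(571.3), np.float64(-67.7), 150, -90.9) call 2 / 3 xyz [ 1.41  3.07 10.37] ang [3.167e+01 1.000e-02 0.000e+00]
   (np.float64(571.3), np.float64(-67.7), 150, -90.9) call 3 / 3 xyz [1.41 8.06 7.22] ang [3.167e+01 1.000e-02 0.000e+00]
```

```bash
python3 -m creep '[{"angular":[6.4,0,0],"xyz":[0.3,-0.5,2.1],"jaw":0},{"angular":[12.8,0,0],"xyz":[0.6,-1.1,4.2],"jaw":0},{"angular":[19.2,0,0],"xyz":[0.9,-1.7,6.3],"jaw":0},{"angular":[25.6,0,0],"xyz":[1.2,-2.3,8.4],"jaw":0},{"angular":[31.7,0,0],"xyz":[1.4,-2.8,10.4],"jaw":0}]'
python3 -m creep '[{"angular":[6.4,0,0],"xyz":[0.3,0.6,2.1],"jaw":0},{"angular":[12.8,0,0],"xyz":[0.6,1.2,4.2],"jaw":0},{"angular":[19.2,0,0],"xyz":[0.9,1.8,6.3],"jaw":0},{"angular":[25.6,0,0],"xyz":[1.2,2.4,8.4],"jaw":0},{"angular":[31.7,0,0],"xyz":[1.4,3.1,10.4],"jaw":0}]'
python3 -m creep '[{"angular":[6.4,0,0],"xyz":[0.3,1.6,1.5],"jaw":0},{"angular":[12.8,0,0],"xyz":[0.6,3.2,3],"jaw":0},{"angular":[19.2,0,0],"xyz":[0.9,4.8,4.5],"jaw":0},{"angular":[25.6,0,0],"xyz":[1.2,6.4,5.9],"jaw":0},{"angular":[31.7,0,0],"xyz":[1.4,8.1,7.2],"jaw":0}]'
python3 -m creep '[{"angular":[0,0,0],"xyz":[0,0,0],"jaw":0},{"angular":[0,0,0],"xyz":[0,0,0],"jaw":0},{"angular":[0,0,0],"xyz":[0,0,0],"jaw":0},{"angular":[0,0,0],"xyz":[0,0,0],"jaw":0},{"angular":[0,0,0],"xyz":[0,0,0],"jaw":0}]'
python3 - <<'E'
from h import *
plan((571.3,-67.5,80.9,-90.9))
snap('wrist','w8.png')
E
```

```text
time: 20.6
tool_pos: [613.1, 144.1, 176.3]
tool_rot: [[-0.0, 0.884, -0.468], [-0.0, -0.468, -0.884], [-1.0, -0.0, 0.0]]
ft_force: [1.4, 0.0, -1.9]
width: 27.4
time: 21.02
tool_pos: [592.4, 37.6, 162.3]
tool_rot: [[-0.0, 0.506, -0.863], [0.0, -0.863, -0.506], [-1.0, -0.0, 0.0]]
ft_force: [0.3, 0.2, -0.3]
width: 27.6
time: 21.43
tool_pos: [571.9, -68.7, 148.3]
tool_rot: [[-0.0, -0.023, -1.0], [0.0, -1.0, 0.023], [-1.0, -0.0, 0.0]]
ft_force: [0.2, -0.1, -0.5]
width: 27.8
time: 21.85
tool_pos: [572.5, -66.9, 148.5]
tool_rot: [[0.0, -0.016, -1.0], [0.0, -1.0, 0.016], [-1.0, -0.0, -0.0]]
ft_force: [0.0, 0.3, -0.9]
width: 27.5
t 21.85 at [572.5 -66.9 148.5] yaw -90.89 w 27.5 F [ 0.   0.3 -0.9]
   (571.3, -67.5, 80.9, -90.9) call 1 / 1 xyz [6.76 0.06 0.12] ang [ 0.01 -0.01  0.  ]
```

View pics/w8.png

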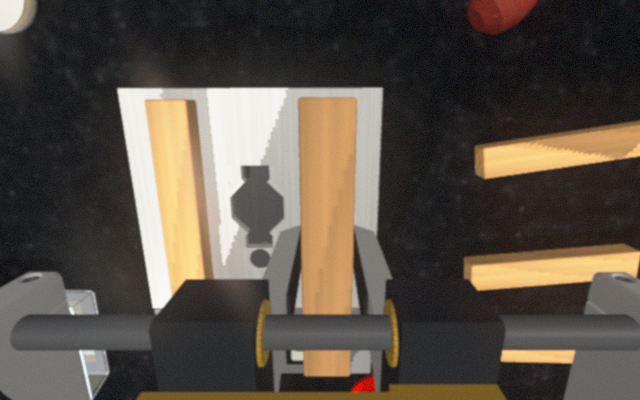

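The first slat lies on the left guide line at (178,190); the second is held over the right line. Setting it down.

```bash
python3 -m creep '[{"angular":[0,0,0],"xyz":[2,0.06,0.1],"jaw":0},{"angular":[0,0,0],"xyz":[4,0.06,0.1],"jaw":0},{"angular":[0,0,0],"xyz":[5.5,0.06,0.1],"jaw":0},{"angular":[0,0,0],"xyz":[6.4,0.06,0.1],"jaw":0},{"angular":[0,0,0],"xyz":[6.6,0.06,0.1],"jaw":0}]'
python3 -m creep '[{"angular":[0,0,0],"xyz":[0.1,0,0],"jaw":0},{"angular":[0,0,0],"xyz":[0.2,0,0],"jaw":0},{"angular":[0,0,0],"xyz":[0.25,0,0],"jaw":0},{"angular":[0,0,0],"xyz":[0.25,0,0],"jaw":0},{"angular":[0,0,0],"xyz":[0.25,0,0],"jaw":0}]'
python3 -m creep '[{"angular":[0,0,0],"xyz":[0,0,0],"jaw":45},{"angular":[0,0,0],"xyz":[0,0,0],"jaw":45},{"angular":[0,0,0],"xyz":[0,0,0],"jaw":45},{"angular":[0,0,0],"xyz":[0,0,0],"jaw":45},{"angular":[0,0,0],"xyz":[-0.5,0,0],"jaw":45}]'
python3 -m creep '[{"angular":[0,0,0],"xyz":[-3,0,0],"jaw":45},{"angular":[0,0,0],"xyz":[-7,0,1.5],"jaw":45},{"angular":[0,0,0],"xyz":[-11,-1,4],"jaw":45},{"angular":[0,0,0],"xyz":[-15,-3,8],"jaw":45},{"angular":[0,0,0],"xyz":[-17,-5,11],"jaw":45}]'
python3 -m creep '[{"angular":[0,0,0],"xyz":[0,0,0],"jaw":45},{"angular":[0,0,0],"xyz":[0,0,0],"jaw":45},{"angular":[0,0,0],"xyz":[0,0,0],"jaw":45},{"angular":[0,0,0],"xyz":[0,0,0],"jaw":45},{"angular":[0,0,0],"xyz":[0,0,0],"jaw":45}]'
python3 - <<'E'
from h import *
snap('wrist','w9.png')
slats('w9',100,80,(150,0,450,250)); slats('w9',100,20,(420,0,640,280))
E
```

```text
time: 22.32
tool_pos: [570.8, -67.9, 81.0]
tool_rot: [[-0.002, -0.017, -1.0], [0.0, -1.0, 0.017], [-1.0, -0.0, 0.002]]
ft_force: [-0.9, -0.5, -0.4]
width: 28.0
time: 22.73
tool_pos: [571.8, -68.3, 80.8]
tool_rot: [[0.001, -0.017, -1.0], [-0.0, -1.0, 0.017], [-1.0, 0.0, -0.001]]
ft_force: [-0.4, 1.0, 3.6]
width: 27.9
time: 23.15
tool_pos: [570.8, -68.3, 84.2]
tool_rot: [[-0.002, -0.018, -1.0], [0.0, -1.0, 0.018], [-1.0, -0.0, 0.002]]
ft_force: [-0.5, 0.3, -0.1]
width: 42.4
time: 23.57
tool_pos: [478.6, -27.3, 243.3]
tool_rot: [[0.002, -0.019, -1.0], [-0.0, -1.0, 0.019], [-1.0, 0.0, -0.002]]
ft_force: [0.4, 0.2, -0.1]
width: 42.1
time: 23.98
tool_pos: [479.6, -27.6, 239.7]
tool_rot: [[-0.002, -0.018, -1.0], [0.0, -1.0, 0.018], [-1.0, -0.0, 0.002]]
ft_force: [-0.1, -0.2, -0.2]
width: 42.2
slat px [369.  84.] ctr [567.3 -68.3] size [ 29.1 149. ] long-axis 178.9
slat px [252.  83.] ctr [569.3  39.2] size [ 30.4 149. ] long-axis 179.0
slat px [529. 231.] ctr [ 400.8 -274.6] size [ 34.9 169.1] long-axis 87.5
slat px [547. 158.] ctr [ 490.6 -282.9] size [ 32.  168.4] long-axis 94.4
slat px [563.  49.] ctr [ 606.7 -280.1] size [ 28.7 162.5] long-axis 97.7
```

View pics/w9.png

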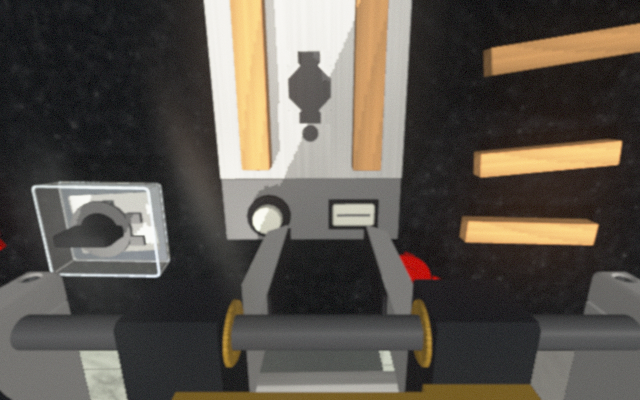

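Both first-layer slats lie on their lines at (252,83) and (369,84). Moving over to the right-hand slats.

```bash
python3 -m creep '[{"angular":[0,0,0],"xyz":[0,3,0],"jaw":60},{"angular":[0,0,0],"xyz":[0,6,0.5],"jaw":60},{"angular":[0,0,0],"xyz":[0,9,1],"jaw":60},{"angular":[0,0,0],"xyz":[0,12,1.5],"jaw":60},{"angular":[0,0,0],"xyz":[0,15,2],"jaw":60}]'
python3 -m creep '[{"angular":[0,0,0],"xyz":[0,3,0],"jaw":60},{"angular":[0,0,0],"xyz":[0,6,0.5],"jaw":60},{"angular":[0,0,0],"xyz":[0,9,1],"jaw":60},{"angular":[0,0,0],"xyz":[0,12,1.5],"jaw":60},{"angular":[0,0,0],"xyz":[0,12,2],"jaw":60}]'
python3 -m creep '[{"angular":[0,0,0],"xyz":[0,0,0],"jaw":60},{"angular":[0,0,0],"xyz":[0,0,0],"jaw":60},{"angular":[0,0,0],"xyz":[0,0,0],"jaw":60},{"angular":[0,0,0],"xyz":[0,0,0],"jaw":60},{"angular":[0,0,0],"xyz":[0,0,0],"jaw":60}]'
python3 - <<'E'
from h import *
snap('wrist','w10.png')
slats('w10',100,20)
E
```

```text
time: 24.45
tool_pos: [456.4, -178.5, 240.2]
tool_rot: [[-0.001, -0.018, -1.0], [0.001, -1.0, 0.018], [-1.0, -0.001, 0.001]]
ft_force: [0.3, -0.4, 0.0]
width: 56.4
time: 24.87
tool_pos: [433.8, -300.6, 239.6]
tool_rot: [[-0.002, -0.021, -1.0], [0.001, -1.0, 0.021], [-1.0, -0.001, 0.002]]
ft_force: [0.1, 0.9, 0.1]
width: 56.1
time: 25.28
tool_pos: [435.1, -295.8, 241.0]
tool_rot: [[0.0, -0.016, -1.0], [-0.0, -1.0, 0.016], [-1.0, 0.0, -0.0]]
ft_force: [-0.3, 0.5, 0.4]
width: 56.4
slat px [391. 394.] ctr [ 112.9 -382.9] size [ 24.9 528.7] long-axis 89.0
slat px [200. 333.] ctr [ 215.  -123.1] size [ 29.7 108.7] long-axis 168.1
slat px [312. 201.] ctr [ 400.2 -278.5] size [ 34.  162.1] long-axis 87.6
slat px [318. 124.] ctr [ 489.9 -286.7] size [ 30.2 162.1] long-axis 94.4
slat px [463.  96.] ctr [ 512.3 -448.1] size [ 35.8 161.4] long-axis 1.7
slat px [311.  14.] ctr [ 605.3 -286. ] size [ 32.6 160.7] long-axis 97.7
slat px [81. 63.] ctr [554.2 -33.3] size [ 46.6 130.5] long-axis 178.9
```

View pics/w10.png

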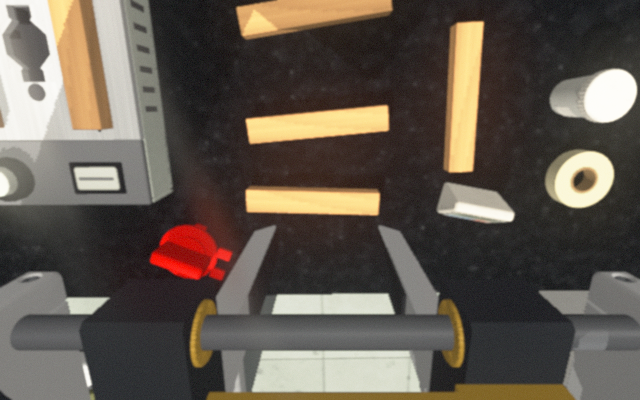

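Run:
```python
from h import *
im=load('w10');print(-im['R'].T@im['t'])
a=cv2.imread('pics/w10.png'); cv2.imwrite('pics/w10z.png',cv2.resize(a[0:220,230:490],None,fx=3,fy=2.7,interpolation=cv2.INTER_CUBIC))
```

```text
[ 512.60335573 -297.38046262  401.13655307]
```

View pics/w10z.png

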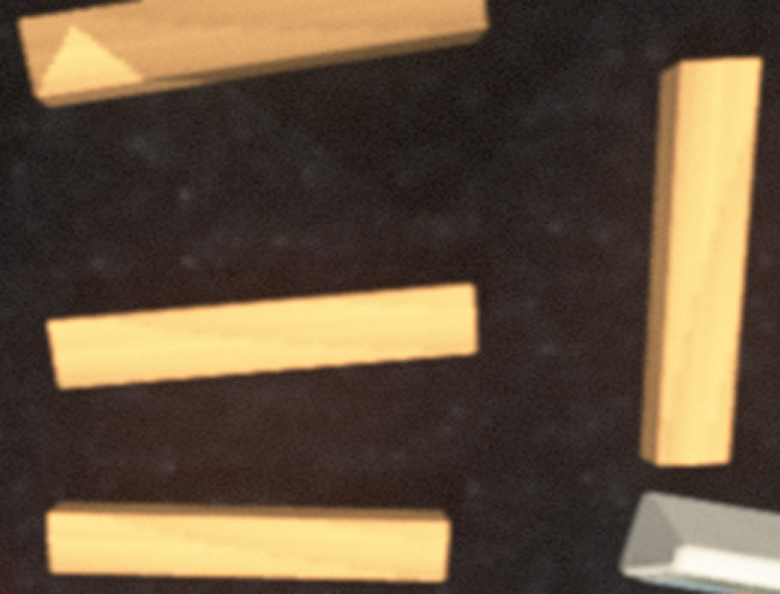

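Enlarged view: the top-face corners are clear on three slats; measuring from them.

```bash
cat >> h.py <<'E'
def quad(im,q,z=20):
    P=np.array([ray(im,p,z)[:2] for p in q]); l=[np.linalg.norm(P[(i+1)%4]-P[i]) for i in range(4)]
    d=(P[1]+P[2]-P[0]-P[3])/2 if l[0]>l[1] else (P[0]+P[1]-P[2]-P[3])/2
    print('ctr',P.mean(0).round(1),'sides',np.round(l,1),'axis',round(np.degrees(np.arctan2(d[1],d[0]))%180,1))
c=np.array([572.1,-12.9]);a0=np.radians(-.9)
def S(x,y): return (c+np.array([np.cos(a0)*x-np.sin(a0)*y,np.sin(a0)*x+np.cos(a0)*y])).round(1)
E
python3 - <<'E'
from h import *
im=load('w10')
z=lambda p:(230+p[0]/3,p[1]/2.7)
for q in [[(48,512),(448,520),(446,580),(50,574)],[(48,320),(474,284),(478,352),(60,388)],[(682,62),(760,58),(732,464),(658,466)]]: quad(im,[z(p) for p in q])
plan((490,-286.5,110,-85.6+90))
E
```

```text
ctr [ 397.8 -278.9] sides [158.8  28.  160.3  28.8] axis 87.8
ctr [ 489.5 -287.4] sides [159.5  27.7 159.7  28.3] axis 94.3
ctr [ 511.8 -451.9] sides [ 27.1 160.2  28.9 159.6] axis 2.0
t 25.33 at [ 435.1 -295.9  241.1] yaw -90.94 w 56.2 F [0.3 0.1 0. ]
   (490, -286.5, 110, 4.400000000000006) call 1 / 3 xyz [ 4.37 -0.34 -1.83] ang [-31.78  -0.    -0.  ]
   (490, -286.5, 110, 4.400000000000006) call 2 / 3 xyz [ 4.37  0.67 -1.73] ang [-31.78  -0.    -0.  ]
   (490, -286.5, 110, 4.400000000000006) call 3 / 3 xyz [ 4.37  1.48 -1.12] ang [-31.78  -0.    -0.  ]
```

```bash
python3 -m creep '[{"angular":[-6.4,0,0],"xyz":[0.9,0,-0.4],"jaw":60},{"angular":[-12.8,0,0],"xyz":[1.8,-0.1,-0.8],"jaw":60},{"angular":[-19.2,0,0],"xyz":[2.7,-0.2,-1.2],"jaw":60},{"angular":[-25.6,0,0],"xyz":[3.5,-0.3,-1.5],"jaw":60},{"angular":[-31.8,0,0],"xyz":[4.4,-0.3,-1.8],"jaw":60}]'
python3 -m creep '[{"angular":[-6.4,0,0],"xyz":[0.9,0.1,-0.4],"jaw":60},{"angular":[-12.8,0,0],"xyz":[1.8,0.2,-0.8],"jaw":60},{"angular":[-19.2,0,0],"xyz":[2.7,0.4,-1.2],"jaw":60},{"angular":[-25.6,0,0],"xyz":[3.5,0.5,-1.5],"jaw":60},{"angular":[-31.8,0,0],"xyz":[4.4,0.7,-1.7],"jaw":60}]'
python3 -m creep '[{"angular":[-6.4,0,0],"xyz":[0.9,0.3,-0.2],"jaw":60},{"angular":[-12.8,0,0],"xyz":[1.8,0.6,-0.4],"jaw":60},{"angular":[-19.2,0,0],"xyz":[2.7,0.9,-0.7],"jaw":60},{"angular":[-25.6,0,0],"xyz":[3.5,1.2,-0.9],"jaw":60},{"angular":[-31.8,0,0],"xyz":[4.4,1.5,-1.1],"jaw":60}]'
python3 -m creep '[{"angular":[0,0,0],"xyz":[0,0,0],"jaw":60},{"angular":[0,0,0],"xyz":[0,0,0],"jaw":60},{"angular":[0,0,0],"xyz":[0,0,0],"jaw":60},{"angular":[0,0,0],"xyz":[0,0,0],"jaw":60},{"angular":[0,0,0],"xyz":[0,0,0],"jaw":60}]'
python3 - <<'E'
from h import *
snap('wrist','w11.png'); slats('w11',100,20,(0,0,640,310))
plan((489.5,-287.2,20.8,4.3))
E
```

```text
time: 25.75
tool_pos: [453.2, -293.3, 196.7]
tool_rot: [[0.0, 0.517, -0.856], [-0.0, -0.856, -0.517], [-1.0, 0.0, -0.0]]
ft_force: [0.0, -0.3, 0.5]
width: 56.4
time: 26.17
tool_pos: [471.4, -290.6, 152.7]
tool_rot: [[0.0, 0.891, -0.455], [-0.0, -0.455, -0.891], [-1.0, 0.0, -0.0]]
ft_force: [0.3, 0.0, 0.6]
width: 56.4
time: 26.58
tool_pos: [489.8, -287.9, 108.7]
tool_rot: [[0.0, 0.997, 0.083], [-0.0, 0.083, -0.997], [-1.0, 0.0, 0.0]]
ft_force: [0.2, 0.2, -0.6]
width: 56.4
time: 27.0
tool_pos: [489.4, -288.3, 109.6]
tool_rot: [[0.001, 0.997, 0.075], [-0.0, 0.075, -0.997], [-1.0, 0.001, 0.001]]
ft_force: [0.3, -0.5, 0.4]
width: 56.5
slat px [472. 192.] ctr [ 602.6 -276.1] size [ 35.9 142. ] long-axis 97.9
slat px [327. 192.] ctr [ 489.9 -286.3] size [ 29.8 160.9] long-axis 94.4
slat px [209. 173.] ctr [ 395.2 -279. ] size [ 50.1 163.4] long-axis 90.5
t 27.05 at [ 489.4 -288.3  109.5] yaw 4.32 w 56.3 F [ 0.   0.4 -0.1]
   (489.5, -287.2, 20.8, 4.3) call 1 / 1 xyz [ 8.87  0.01 -0.12] ang [ 0.02  0.03 -0.03]
```

View pics/w11.png

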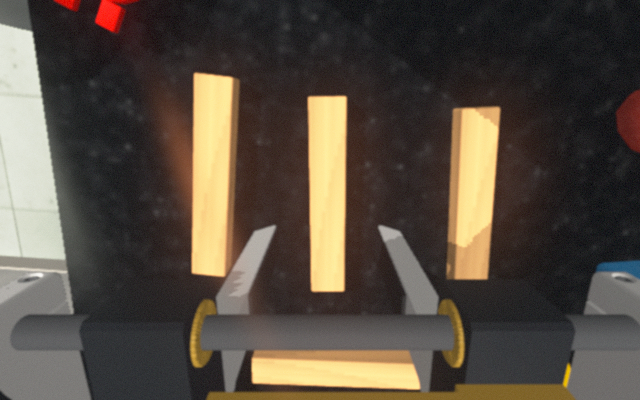

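```bash
python3 -m creep '[{"angular":[0,0,0],"xyz":[3,0,-0.15],"jaw":60},{"angular":[0,0,0],"xyz":[6,0,-0.15],"jaw":60},{"angular":[0,0,0],"xyz":[8,0,-0.15],"jaw":60},{"angular":[0,0,0],"xyz":[8.8,0,-0.15],"jaw":60},{"angular":[0,0,0],"xyz":[8.8,0,-0.15],"jaw":60}]' 25
python3 -m creep '[{"angular":[0,0,0],"xyz":[0,0,0],"jaw":0},{"angular":[0,0,0],"xyz":[0,0,0],"jaw":0},{"angular":[0,0,0],"xyz":[0,0,0],"jaw":0},{"angular":[0,0,0],"xyz":[0,0,0],"jaw":0},{"angular":[0,0,0],"xyz":[0,0,0],"jaw":0}]' 25
python3 -m creep '[{"angular":[0,0,0],"xyz":[-2,0,0],"jaw":0},{"angular":[0,0,0],"xyz":[-5,0,0],"jaw":0},{"angular":[0,0,0],"xyz":[-9,0,0],"jaw":0},{"angular":[0,0,0],"xyz":[-13,0,0],"jaw":0},{"angular":[0,0,0],"xyz":[-15.5,0,0],"jaw":0}]' 25
python3 - <<'E'
from h import *
print(S(55,0),S(-55,0)); plan((*S(55,0),160,-0.9))
E
```

```text
time: 27.47
tool_pos: [488.8, -286.6, 20.5]
tool_rot: [[-0.001, 0.997, 0.076], [0.001, 0.076, -0.997], [-1.0, -0.001, -0.001]]
ft_force: [0.7, -1.1, 0.4]
width: 56.4
time: 27.88
tool_pos: [489.4, -286.8, 21.3]
tool_rot: [[0.0, 0.997, 0.077], [-0.0, 0.077, -0.997], [-1.0, 0.0, 0.0]]
ft_force: [-0.8, -0.2, 1.9]
width: 27.9
time: 28.3
tool_pos: [489.7, -287.1, 180.2]
tool_rot: [[0.003, 0.997, 0.077], [-0.002, 0.077, -0.997], [-1.0, 0.003, 0.002]]
ft_force: [0.2, 0.5, 0.4]
width: 27.7
[627.1 -13.8] [517.1 -12. ]
t 28.3 at [ 489.7 -287.1  180.2] yaw 4.39 w 27.7 F [0.2 0.5 0.4]
   (np.float64(627.1), np.float64(-13.8), 160, -0.9) call 1 / 2 xyz [  1.     7.89 -13.1 ] ang [ 2.65  0.07 -0.09]
   (np.float64(627.1), np.float64(-13.8), 160, -0.9) call 2 / 2 xyz [  1.     7.28 -13.45] ang [ 2.65  0.07 -0.09]
```

```bash
python3 -m creep '[{"angular":[0.5,0,0],"xyz":[0.2,1.6,-2.6],"jaw":0},{"angular":[1,0,0],"xyz":[0.4,3.2,-5.2],"jaw":0},{"angular":[1.5,0,0],"xyz":[0.6,4.8,-7.8],"jaw":0},{"angular":[2,0,0],"xyz":[0.8,6.4,-10.4],"jaw":0},{"angular":[2.6,0,0],"xyz":[1,7.9,-13.1],"jaw":0}]'
python3 -m creep '[{"angular":[0.5,0,0],"xyz":[0.2,1.6,-3],"jaw":0},{"angular":[1,0,0],"xyz":[0.4,3.2,-6],"jaw":0},{"angular":[1.5,0,0],"xyz":[0.6,4.8,-9],"jaw":0},{"angular":[2,0,0],"xyz":[0.8,6.4,-12],"jaw":0},{"angular":[2.65,0,0],"xyz":[1,7.3,-13.4],"jaw":0}]'
python3 -m creep '[{"angular":[0,0,0],"xyz":[0,0,0],"jaw":0},{"angular":[0,0,0],"xyz":[0,0,0],"jaw":0},{"angular":[0,0,0],"xyz":[0,0,0],"jaw":0},{"angular":[0,0,0],"xyz":[0,0,0],"jaw":0},{"angular":[0,0,0],"xyz":[0,0,0],"jaw":0}]'
python3 - <<'E'
from h import *
snap('wrist','w12.png'); plan((*S(55,0),102,-0.9))
E
```

```text
time: 28.72
tool_pos: [558.4, -148.8, 166.0]
tool_rot: [[0.0, 1.0, 0.031], [-0.0, 0.031, -1.0], [-1.0, 0.0, 0.0]]
ft_force: [0.4, -0.3, -1.3]
width: 27.4
time: 29.13
tool_pos: [627.5, -10.4, 155.8]
tool_rot: [[0.0, 1.0, -0.013], [0.0, -0.013, -1.0], [-1.0, 0.0, -0.0]]
ft_force: [-0.8, -0.6, -1.0]
width: 27.6
time: 29.55
tool_pos: [626.5, -14.9, 156.2]
tool_rot: [[0.0, 1.0, -0.016], [-0.0, -0.016, -1.0], [-1.0, 0.0, 0.0]]
ft_force: [0.6, -0.3, -0.1]
width: 28.0
t 29.6 at [626.5 -14.8 156.3] yaw -0.92 w 27.2 F [-0.2 -0.4 -0.2]
   (np.float64(627.1), np.float64(-13.8), 102, -0.9) call 1 / 1 xyz [ 5.43  0.05 -0.1 ] ang [-0.02  0.   -0.02]
```

View pics/w12.png

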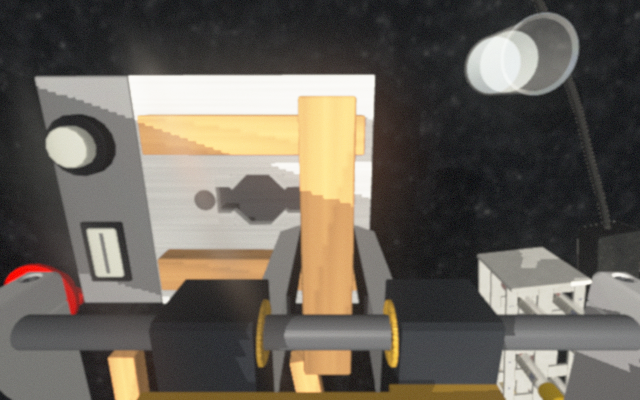

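```bash
python3 -m creep '[{"angular":[0,0,0],"xyz":[1.5,0.05,-0.1],"jaw":0},{"angular":[0,0,0],"xyz":[3,0.05,-0.1],"jaw":0},{"angular":[0,0,0],"xyz":[4.5,0.05,-0.1],"jaw":0},{"angular":[0,0,0],"xyz":[5.2,0.05,-0.1],"jaw":0},{"angular":[0,0,0],"xyz":[5.3,0.05,-0.1],"jaw":0}]'
python3 -m creep '[{"angular":[0,0,0],"xyz":[0.1,0,0],"jaw":0},{"angular":[0,0,0],"xyz":[0.2,0,0],"jaw":0},{"angular":[0,0,0],"xyz":[0.25,0,0],"jaw":0},{"angular":[0,0,0],"xyz":[0.25,0,0],"jaw":0},{"angular":[0,0,0],"xyz":[0.25,0,0],"jaw":0}]'
```

```text
time: 30.02
tool_pos: [626.7, -13.2, 101.9]
tool_rot: [[-0.002, 1.0, -0.015], [0.0, -0.015, -1.0], [-1.0, -0.002, -0.0]]
ft_force: [-0.5, 0.3, -0.8]
width: 27.7
time: 30.43
tool_pos: [627.6, -12.9, 101.3]
tool_rot: [[0.001, 1.0, -0.015], [-0.0, -0.015, -1.0], [-1.0, 0.001, 0.0]]
ft_force: [0.1, -1.0, 5.7]
width: 28.0
```

```bash
python3 -m creep '[{"angular":[0,0,0],"xyz":[0,0,0],"jaw":45},{"angular":[0,0,0],"xyz":[0,0,0],"jaw":45},{"angular":[0,0,0],"xyz":[0,0,0],"jaw":45},{"angular":[0,0,0],"xyz":[0,0,0],"jaw":45},{"angular":[0,0,0],"xyz":[-0.5,0,0],"jaw":45}]'
python3 -m creep '[{"angular":[0,0,0],"xyz":[-3,0,0],"jaw":45},{"angular":[0,0,0],"xyz":[-6,0,0],"jaw":45},{"angular":[0,0,0],"xyz":[-8,0,0],"jaw":60},{"angular":[0,0,0],"xyz":[-8,0,0],"jaw":60},{"angular":[0,0,0],"xyz":[-8,0,0],"jaw":60}]'
python3 - <<'E'
from h import *
plan((397.8,-278.7,160,-2.2),(397.8,-278.7,110,-2.2))
E
```

```text
time: 30.85
tool_pos: [626.7, -12.8, 104.6]
tool_rot: [[-0.002, 1.0, -0.015], [0.0, -0.015, -1.0], [-1.0, -0.002, -0.0]]
ft_force: [0.9, 0.3, -0.8]
width: 42.5
time: 31.27
tool_pos: [627.5, -12.8, 186.6]
tool_rot: [[0.002, 1.0, -0.015], [-0.0, -0.015, -1.0], [-1.0, 0.002, 0.0]]
ft_force: [0.1, 0.4, 0.7]
width: 55.9
t 31.27 at [627.5 -12.8 186.6] yaw -0.85 w 55.9 F [0.1 0.4 0.7]
   (397.8, -278.7, 160, -2.2) call 1 / 2 xyz [  1.31 -11.29  13.46] ang [ 0.68  0.   -0.06]
   (397.8, -278.7, 160, -2.2) call 2 / 2 xyz [  1.32 -11.13  13.59] ang [ 0.68  0.   -0.06]
   (397.8, -278.7, 110, -2.2) call 1 / 1 xyz [5. 0. 0.] ang [0. 0. 0.]
```

```bash
python3 -m creep '[{"angular":[0,0,0],"xyz":[0,-2.2,2.7],"jaw":60},{"angular":[0.2,0,0],"xyz":[0.2,-4.5,5.4],"jaw":60},{"angular":[0.4,0,0],"xyz":[0.6,-6.8,8.1],"jaw":60},{"angular":[0.6,0,0],"xyz":[1,-9,10.8],"jaw":60},{"angular":[0.7,0,0],"xyz":[1.3,-11.3,13.5],"jaw":60}]'
python3 -m creep '[{"angular":[0.2,0,0],"xyz":[0.5,-2.2,2.7],"jaw":60},{"angular":[0.4,0,0],"xyz":[1,-4.5,5.4],"jaw":60},{"angular":[0.6,0,0],"xyz":[2,-6.8,8.1],"jaw":60},{"angular":[0.7,0,0],"xyz":[4,-9.5,11.5],"jaw":60},{"angular":[0.7,0,0],"xyz":[6,-11.1,13.6],"jaw":60}]'
python3 -m creep '[{"angular":[0,0,0],"xyz":[0,0,0],"jaw":60},{"angular":[0,0,0],"xyz":[0,0,0],"jaw":60},{"angular":[0,0,0],"xyz":[0,0,0],"jaw":60},{"angular":[0,0,0],"xyz":[0,0,0],"jaw":60},{"angular":[0,0,0],"xyz":[0,0,0],"jaw":60}]'
python3 - <<'E'
from h import *
snap('wrist','w13.png'); slats('w13',100,20,(0,0,640,310))
plan((397.8,-278.7,20.8,-2.2))
E
```

```text
time: 31.68
tool_pos: [510.4, -146.9, 170.8]
tool_rot: [[-0.002, 1.0, -0.027], [0.001, -0.027, -1.0], [-1.0, -0.002, -0.001]]
ft_force: [1.1, -0.5, 0.5]
width: 56.5
time: 32.1
tool_pos: [395.9, -280.3, 111.8]
tool_rot: [[0.0, 0.999, -0.04], [-0.0, -0.04, -0.999], [-1.0, 0.0, 0.0]]
ft_force: [0.7, -0.6, 0.3]
width: 56.3
time: 32.52
tool_pos: [398.4, -278.5, 112.9]
tool_rot: [[0.001, 0.999, -0.038], [-0.0, -0.038, -0.999], [-1.0, 0.001, 0.0]]
ft_force: [-1.3, 0.1, 1.1]
width: 56.5
slat px [326. 193.] ctr [ 398.2 -278. ] size [ 29.9 160. ] long-axis 87.5
slat px [581. 189.] ctr [ 600.8 -285.5] size [ 41.3 162.4] long-axis 97.9
t 32.57 at [ 398.3 -278.5  112.9] yaw -2.17 w 56.1 F [0.6 0.1 0.8]
   (397.8, -278.7, 20.8, -2.2) call 1 / 1 xyz [ 9.21 -0.06  0.02] ang [ 0.03  0.02 -0.04]
```

View pics/w13.png

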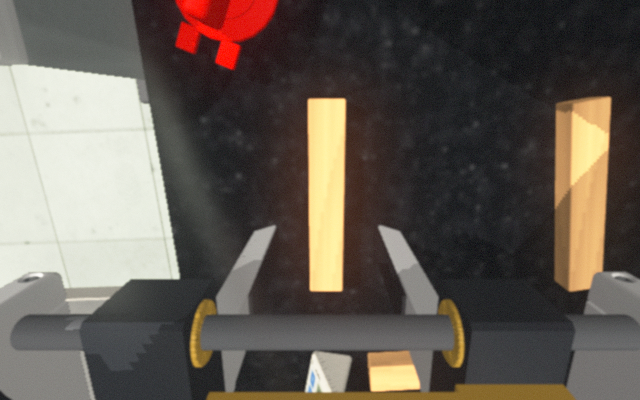

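```bash
python3 -m creep '[{"angular":[0,0,0],"xyz":[3,0,-0.03],"jaw":60},{"angular":[0,0,0],"xyz":[6,0,-0.03],"jaw":60},{"angular":[0,0,0],"xyz":[8,0,-0.03],"jaw":60},{"angular":[0,0,0],"xyz":[9.2,0,-0.03],"jaw":60},{"angular":[0,0,0],"xyz":[9.2,0,-0.03],"jaw":60}]' 25
python3 -m creep '[{"angular":[0,0,0],"xyz":[0,0,0],"jaw":0},{"angular":[0,0,0],"xyz":[0,0,0],"jaw":0},{"angular":[0,0,0],"xyz":[0,0,0],"jaw":0},{"angular":[0,0,0],"xyz":[0,0,0],"jaw":0},{"angular":[0,0,0],"xyz":[0,0,0],"jaw":0}]' 25
python3 -m creep '[{"angular":[0,0,0],"xyz":[-2,0,0],"jaw":0},{"angular":[0,0,0],"xyz":[-5,0,0],"jaw":0},{"angular":[0,0,0],"xyz":[-9,0,0],"jaw":0},{"angular":[0,0,0],"xyz":[-13,0,0],"jaw":0},{"angular":[0,0,0],"xyz":[-15.5,0,0],"jaw":0}]' 25
python3 - <<'E'
from h import *
plan((*S(-55,0),170,-0.9))
E
```

```text
time: 32.98
tool_pos: [397.7, -278.1, 19.8]
tool_rot: [[-0.001, 0.999, -0.038], [0.001, -0.038, -0.999], [-1.0, -0.001, -0.001]]
ft_force: [0.1, 0.8, -0.2]
width: 56.7
time: 33.4
tool_pos: [397.7, -278.7, 20.6]
tool_rot: [[0.0, 0.999, -0.039], [-0.0, -0.039, -0.999], [-1.0, 0.0, 0.0]]
ft_force: [0.6, 0.5, 0.7]
width: 27.8
time: 33.82
tool_pos: [398.1, -279.1, 179.4]
tool_rot: [[0.003, 0.999, -0.039], [-0.002, -0.039, -0.999], [-1.0, 0.003, 0.002]]
ft_force: [1.0, -1.3, 0.0]
width: 27.8
t 33.82 at [ 398.1 -279.1  179.4] yaw -2.25 w 27.8 F [ 1.  -1.3  0. ]
   (np.float64(517.1), np.float64(-12.0), 170, -0.9) call 1 / 2 xyz [  0.45   5.42 -13.58] ang [-0.67  0.06 -0.08]
   (np.float64(517.1), np.float64(-12.0), 170, -0.9) call 2 / 2 xyz [  0.46   5.58 -13.51] ang [-0.67  0.06 -0.08]
```

```bash
python3 -m creep '[{"angular":[-0.2,0,0],"xyz":[0,1.1,-2.6],"jaw":0},{"angular":[-0.4,0,0],"xyz":[0.1,2.2,-5.3],"jaw":0},{"angular":[-0.5,0,0],"xyz":[0.2,3.3,-8],"jaw":0},{"angular":[-0.7,0,0],"xyz":[0.3,4.4,-10.8],"jaw":0},{"angular":[-0.7,0,0],"xyz":[0.4,5.4,-13.6],"jaw":0}]'
python3 -m creep '[{"angular":[-0.2,0,0],"xyz":[0,1.1,-3],"jaw":0},{"angular":[-0.4,0,0],"xyz":[0.1,2.2,-6],"jaw":0},{"angular":[-0.5,0,0],"xyz":[0.2,3.3,-9],"jaw":0},{"angular":[-0.7,0,0],"xyz":[0.3,4.6,-12],"jaw":0},{"angular":[-0.7,0,0],"xyz":[0.4,5.6,-13.5],"jaw":0}]'
python3 -m creep '[{"angular":[0,0,0],"xyz":[0,0,0],"jaw":0},{"angular":[0,0,0],"xyz":[0,0,0],"jaw":0},{"angular":[0,0,0],"xyz":[0,0,0],"jaw":0},{"angular":[0,0,0],"xyz":[0,0,0],"jaw":0},{"angular":[0,0,0],"xyz":[0,0,0],"jaw":0}]'
python3 - <<'E'
from h import *
snap('wrist','w14.png'); plan((*S(-55,0),101.5,-0.9))
E
```

```text
time: 34.23
tool_pos: [457.2, -143.6, 171.5]
tool_rot: [[0.0, 1.0, -0.027], [-0.0, -0.027, -1.0], [-1.0, 0.0, 0.0]]
ft_force: [-0.4, -0.7, -1.0]
width: 28.1
time: 34.65
tool_pos: [517.1, -8.7, 167.5]
tool_rot: [[0.0, 1.0, -0.013], [0.0, -0.013, -1.0], [-1.0, 0.0, -0.0]]
ft_force: [0.1, -0.6, -0.6]
width: 28.1
time: 35.07
tool_pos: [516.3, -12.4, 167.6]
tool_rot: [[0.0, 1.0, -0.016], [-0.0, -0.016, -1.0], [-1.0, 0.0, 0.0]]
ft_force: [0.3, 0.1, -0.9]
width: 27.9
t 35.12 at [516.3 -12.3 167.6] yaw -0.92 w 27.7 F [-0.5  0.2 -1. ]
   (np.float64(517.1), np.float64(-12.0), 101.5, -0.9) call 1 / 1 xyz [ 6.61  0.07 -0.04] ang [-0.02  0.   -0.01]
```

View pics/w14.png

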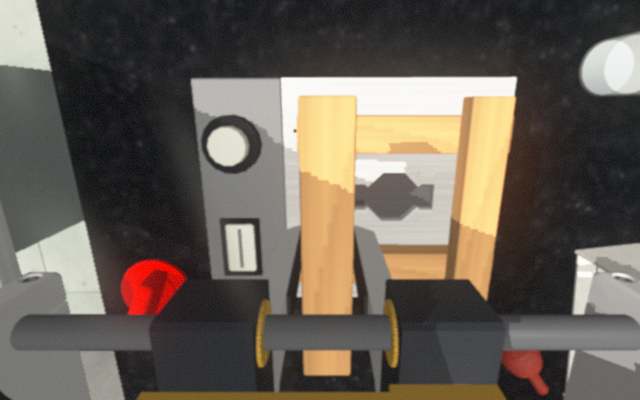

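```bash
python3 -m creep '[{"angular":[0,0,0],"xyz":[1.5,0.07,-0.04],"jaw":0},{"angular":[0,0,0],"xyz":[3.5,0.07,-0.04],"jaw":0},{"angular":[0,0,0],"xyz":[5.3,0.07,-0.04],"jaw":0},{"angular":[0,0,0],"xyz":[6.4,0.07,-0.04],"jaw":0},{"angular":[0,0,0],"xyz":[6.5,0.07,-0.04],"jaw":0}]'
python3 -m creep '[{"angular":[0,0,0],"xyz":[0.1,0.03,0],"jaw":0},{"angular":[0,0,0],"xyz":[0.2,0.03,0],"jaw":0},{"angular":[0,0,0],"xyz":[0.25,0.03,0],"jaw":0},{"angular":[0,0,0],"xyz":[0.25,0.03,0],"jaw":0},{"angular":[0,0,0],"xyz":[0.25,0.03,0],"jaw":0}]'
python3 -m creep '[{"angular":[0,0,0],"xyz":[0,0,0],"jaw":45},{"angular":[0,0,0],"xyz":[0,0,0],"jaw":45},{"angular":[0,0,0],"xyz":[0,0,0],"jaw":45},{"angular":[0,0,0],"xyz":[0,0,0],"jaw":45},{"angular":[0,0,0],"xyz":[-0.5,0,0],"jaw":45}]'
python3 -m creep '[{"angular":[0,0,0],"xyz":[-3,0,0],"jaw":45},{"angular":[0,0,0],"xyz":[-6,0,0],"jaw":45},{"angular":[0,0,0],"xyz":[-9,0,0],"jaw":60},{"angular":[0,0,0],"xyz":[-11,0,0],"jaw":60},{"angular":[0,0,0],"xyz":[-11,0,0],"jaw":60}]'
python3 - <<'E'
from h import *
plan((606,-283,150,7.7),(606,-283,110,7.7))
E
```

```text
time: 35.53
tool_pos: [516.6, -11.5, 101.0]
tool_rot: [[-0.002, 1.0, -0.015], [0.0, -0.015, -1.0], [-1.0, -0.002, -0.0]]
ft_force: [0.8, 0.1, -0.2]
width: 27.8
time: 35.95
tool_pos: [517.7, -11.2, 100.4]
tool_rot: [[0.001, 1.0, -0.015], [-0.0, -0.015, -1.0], [-1.0, 0.001, 0.0]]
ft_force: [0.4, -1.0, -1.3]
width: 27.9
time: 36.37
tool_pos: [517.1, -11.1, 104.4]
tool_rot: [[-0.001, 1.0, -0.015], [0.0, -0.015, -1.0], [-1.0, -0.001, -0.0]]
ft_force: [0.5, -0.9, -0.5]
width: 42.3
time: 36.78
tool_pos: [518.9, -11.3, 219.7]
tool_rot: [[0.007, 1.0, -0.015], [-0.001, -0.015, -1.0], [-1.0, 0.007, 0.001]]
ft_force: [0.4, 0.3, 0.2]
width: 55.6
t 36.78 at [518.9 -11.3 219.7] yaw -0.85 w 55.6 F [0.4 0.3 0.2]
   (606, -283, 150, 7.7) call 1 / 2 xyz [ 3.52  4.53 13.52] ang [-4.27  0.03 -0.2 ]
   (606, -283, 150, 7.7) call 2 / 2 xyz [ 3.5   3.52 13.82] ang [-4.27  0.03 -0.2 ]
   (606, -283, 110, 7.7) call 1 / 1 xyz [4. 0. 0.] ang [0. 0. 0.]
```

```bash
python3 -m creep '[{"angular":[-0.8,0,0],"xyz":[0,0.9,2.7],"jaw":60},{"angular":[-1.6,0,0],"xyz":[0.5,1.8,5.4],"jaw":60},{"angular":[-2.4,0,0],"xyz":[1,2.7,8.1],"jaw":60},{"angular":[-3.2,0,0],"xyz":[2,3.6,10.8],"jaw":60},{"angular":[-4.2,0,0],"xyz":[3.5,4.5,13.5],"jaw":60}]'
python3 -m creep '[{"angular":[-0.8,0,0],"xyz":[1,0.7,2.8],"jaw":60},{"angular":[-1.6,0,0],"xyz":[2,1.4,5.6],"jaw":60},{"angular":[-2.4,0,0],"xyz":[3.5,2.1,8.4],"jaw":60},{"angular":[-3.2,0,0],"xyz":[5,2.8,11.5],"jaw":60},{"angular":[-4.2,0,0],"xyz":[7.2,3.5,13.8],"jaw":60}]'
python3 -m creep '[{"angular":[0,0,0],"xyz":[0,0,0],"jaw":60},{"angular":[0,0,0],"xyz":[0,0,0],"jaw":60},{"angular":[0,0,0],"xyz":[0,0,0],"jaw":60},{"angular":[0,0,0],"xyz":[0,0,0],"jaw":60},{"angular":[0,0,0],"xyz":[0,0,0],"jaw":60}]'
python3 - <<'E'
from h import *
snap('wrist','w15.png'); slats('w15',80,20,(150,60,640,310))
plan((606,-283,20.8,7.7))
E
```

```text
time: 37.2
tool_pos: [561.0, -148.3, 180.2]
tool_rot: [[0.001, 0.998, 0.059], [-0.0, 0.059, -0.998], [-1.0, 0.001, 0.001]]
ft_force: [1.7, 0.2, 0.0]
width: 56.5
time: 37.62
tool_pos: [603.9, -285.0, 107.9]
tool_rot: [[0.001, 0.991, 0.131], [-0.001, 0.131, -0.991], [-1.0, 0.001, 0.001]]
ft_force: [0.5, 0.7, 0.3]
width: 56.8
time: 38.03
tool_pos: [603.9, -281.8, 109.3]
tool_rot: [[0.002, 0.991, 0.132], [-0.001, 0.132, -0.991], [-1.0, 0.001, 0.001]]
ft_force: [-0.4, -0.2, -0.3]
width: 56.4
slat px [330. 200.] ctr [ 607.4 -285.1] size [ 30.9 161. ] long-axis 97.7
t 38.08 at [ 603.9 -281.9  109.2] yaw 7.6 w 56.4 F [0.1 0.4 0.1]
   (606, -283, 20.8, 7.7) call 1 / 1 xyz [8.84 0.18 0.13] ang [-0.1   0.05 -0.08]
```

View pics/w15.png

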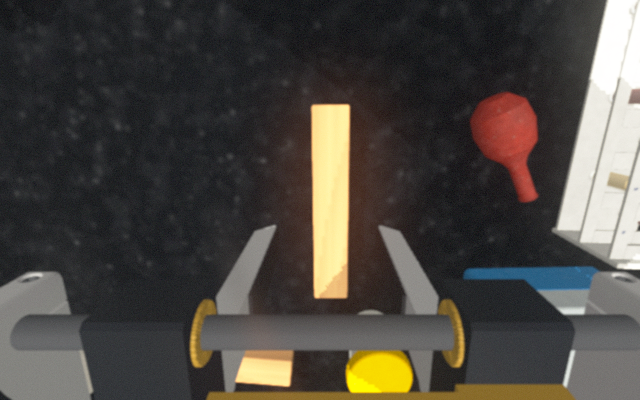

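```bash
python3 -m creep '[{"angular":[0,0,0],"xyz":[3,0.3,0.35],"jaw":60},{"angular":[0,0,0],"xyz":[6,0.3,0.35],"jaw":60},{"angular":[0,0,0],"xyz":[8,0.3,0.35],"jaw":60},{"angular":[0,0,0],"xyz":[8.8,0.3,0.35],"jaw":60},{"angular":[0,0,0],"xyz":[8.8,0.3,0.35],"jaw":60}]' 25
python3 -m creep '[{"angular":[0,0,0],"xyz":[0,0,0],"jaw":0},{"angular":[0,0,0],"xyz":[0,0,0],"jaw":0},{"angular":[0,0,0],"xyz":[0,0,0],"jaw":0},{"angular":[0,0,0],"xyz":[0,0,0],"jaw":0},{"angular":[0,0,0],"xyz":[0,0,0],"jaw":0}]' 25
python3 -m creep '[{"angular":[0,0,0],"xyz":[-2,0,0],"jaw":0},{"angular":[0,0,0],"xyz":[-5,0,0],"jaw":0},{"angular":[0,0,0],"xyz":[-9,0,0],"jaw":0},{"angular":[0,0,0],"xyz":[-13,0,0],"jaw":0},{"angular":[0,0,0],"xyz":[-17,0,0],"jaw":0}]' 25
python3 - <<'E'
from h import *
print(S(0,-55),S(0,55));plan((*S(0,-55),180,-90.9)); plan((*S(0,55),180,-90.9))
E
```

```text
time: 38.5
tool_pos: [606.8, -285.1, 20.4]
tool_rot: [[-0.001, 0.991, 0.132], [0.0, 0.132, -0.991], [-1.0, -0.001, -0.001]]
ft_force: [-0.4, -0.5, -0.4]
width: 56.2
time: 38.92
tool_pos: [607.1, -285.6, 20.3]
tool_rot: [[0.0, 0.991, 0.131], [-0.0, 0.131, -0.991], [-1.0, 0.0, 0.0]]
ft_force: [-0.3, -0.5, 1.0]
width: 27.8
time: 39.33
tool_pos: [606.6, -285.5, 191.8]
tool_rot: [[-0.0, 0.991, 0.131], [0.0, 0.131, -0.991], [-1.0, -0.0, -0.0]]
ft_force: [0.5, -0.1, -0.1]
width: 27.5
[571.2 -67.9] [573.   42.1]
t 39.33 at [ 606.6 -285.5  191.8] yaw 7.55 w 27.5 F [ 0.5 -0.1 -0.1]
   (np.float64(571.2), np.float64(-67.9), 180, -90.9) call 1 / 3 xyz [ 0.4  -0.22 -7.34] ang [3.282e+01 0.000e+00 1.000e-02]
   (np.float64(571.2), np.float64(-67.9), 180, -90.9) call 2 / 3 xyz [ 0.4  -4.16 -6.05] ang [3.282e+01 0.000e+00 1.000e-02]
   (np.float64(571.2), np.float64(-67.9), 180, -90.9) call 3 / 3 xyz [ 0.4  -6.78 -2.83] ang [3.282e+01 0.000e+00 1.000e-02]
t 39.33 at [ 606.6 -285.5  191.8] yaw 7.55 w 27.5 F [ 0.5 -0.1 -0.1]
   (np.float64(573.0), np.float64(42.1), 180, -90.9) call 1 / 3 xyz [  0.4    0.32 -10.97] ang [3.282e+01 0.000e+00 1.000e-02]
   (np.float64(573.0), np.float64(42.1), 180, -90.9) call 2 / 3 xyz [ 0.4  -5.67 -9.4 ] ang [3.282e+01 0.000e+00 1.000e-02]
   (np.float64(573.0), np.float64(42.1), 180, -90.9) call 3 / 3 xyz [ 0.4  -9.86 -4.82] ang [3.282e+01 0.000e+00 1.000e-02]
```

```bash
python3 -m creep '[{"angular":[6.6,0,0],"xyz":[0.1,0.1,-2.2],"jaw":0},{"angular":[13.2,0,0],"xyz":[0.2,0.2,-4.4],"jaw":0},{"angular":[19.8,0,0],"xyz":[0.3,0.3,-6.6],"jaw":0},{"angular":[26.4,0,0],"xyz":[0.4,0.3,-8.8],"jaw":0},{"angular":[32.8,0,0],"xyz":[0.4,0.3,-11],"jaw":0}]'
python3 -m creep '[{"angular":[6.6,0,0],"xyz":[0.1,-1.1,-1.9],"jaw":0},{"angular":[13.2,0,0],"xyz":[0.2,-2.2,-3.8],"jaw":0},{"angular":[19.8,0,0],"xyz":[0.3,-3.3,-5.7],"jaw":0},{"angular":[26.4,0,0],"xyz":[0.4,-4.5,-7.6],"jaw":0},{"angular":[32.8,0,0],"xyz":[0.4,-5.7,-9.4],"jaw":0}]'
python3 -m creep '[{"angular":[6.6,0,0],"xyz":[0.1,-2,-1],"jaw":0},{"angular":[13.2,0,0],"xyz":[0.2,-4,-2],"jaw":0},{"angular":[19.8,0,0],"xyz":[0.3,-6,-3],"jaw":0},{"angular":[26.4,0,0],"xyz":[0.4,-8,-4],"jaw":0},{"angular":[32.8,0,0],"xyz":[0.4,-9.9,-4.8],"jaw":0}]'
python3 -m creep '[{"angular":[0,0,0],"xyz":[0,0,0],"jaw":0},{"angular":[0,0,0],"xyz":[0,0,0],"jaw":0},{"angular":[0,0,0],"xyz":[0,0,0],"jaw":0},{"angular":[0,0,0],"xyz":[0,0,0],"jaw":0},{"angular":[0,0,0],"xyz":[0,0,0],"jaw":0}]'
python3 - <<'E'
from h import *
snap('wrist','w16.png'); plan((*S(0,55),122,-90.9))
E
```

```text
time: 39.75
tool_pos: [595.1, -175.1, 185.8]
tool_rot: [[-0.0, 0.902, -0.432], [0.0, -0.432, -0.902], [-1.0, -0.0, 0.0]]
ft_force: [0.7, -0.3, 0.4]
width: 27.7
time: 40.17
tool_pos: [583.7, -65.7, 181.8]
tool_rot: [[-0.0, 0.524, -0.852], [0.0, -0.852, -0.524], [-1.0, -0.0, 0.0]]
ft_force: [0.2, -0.5, -0.5]
width: 27.5
time: 40.58
tool_pos: [572.1, 43.8, 177.9]
tool_rot: [[-0.0, -0.02, -1.0], [0.0, -1.0, 0.02], [-1.0, -0.0, 0.0]]
ft_force: [-0.2, 0.1, -0.6]
width: 28.0
time: 41.0
tool_pos: [572.5, 41.7, 177.9]
tool_rot: [[-0.0, -0.015, -1.0], [-0.0, -1.0, 0.015], [-1.0, 0.0, 0.0]]
ft_force: [-0.0, -0.6, -0.8]
width: 27.8
t 41.05 at [572.5  41.8 177.9] yaw -90.86 w 27.8 F [0.2 0.1 0.3]
   (np.float64(573.0), np.float64(42.1), 122, -90.9) call 1 / 1 xyz [ 5.59 -0.04 -0.05] ang [ 0.04  0.   -0.  ]
```

View pics/w16.png

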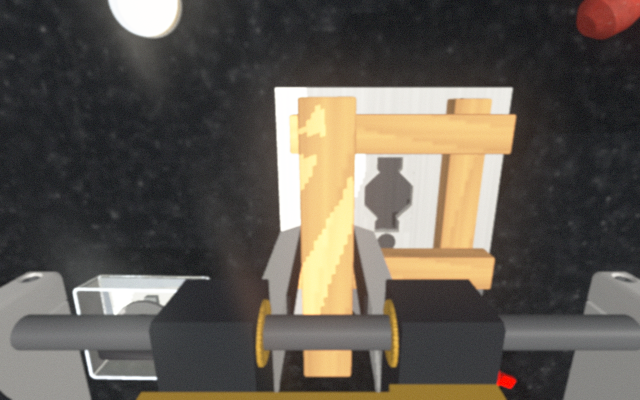

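The tower's first two layers look square at (400,130) and (440,265), with the fifth slat held above its place. Lowering.

```bash
python3 -m creep '[{"angular":[0,0,0],"xyz":[1.5,-0.04,-0.05],"jaw":0},{"angular":[0,0,0],"xyz":[3.5,-0.04,-0.05],"jaw":0},{"angular":[0,0,0],"xyz":[4.8,-0.04,-0.05],"jaw":0},{"angular":[0,0,0],"xyz":[5.4,-0.04,-0.05],"jaw":0},{"angular":[0,0,0],"xyz":[5.5,-0.04,-0.05],"jaw":0}]'
python3 -m creep '[{"angular":[0,0,0],"xyz":[0.1,-0.03,0],"jaw":0},{"angular":[0,0,0],"xyz":[0.2,-0.03,0],"jaw":0},{"angular":[0,0,0],"xyz":[0.25,-0.03,0],"jaw":0},{"angular":[0,0,0],"xyz":[0.25,-0.03,0],"jaw":0},{"angular":[0,0,0],"xyz":[0.25,-0.03,0],"jaw":0}]'
python3 -m creep '[{"angular":[0,0,0],"xyz":[0,0,0],"jaw":45},{"angular":[0,0,0],"xyz":[0,0,0],"jaw":45},{"angular":[0,0,0],"xyz":[0,0,0],"jaw":45},{"angular":[0,0,0],"xyz":[0,0,0],"jaw":45},{"angular":[0,0,0],"xyz":[-0.5,0,0],"jaw":45}]'
python3 -m creep '[{"angular":[0,0,0],"xyz":[-3,0,0],"jaw":45},{"angular":[0,0,0],"xyz":[-6,0,0],"jaw":45},{"angular":[0,0,0],"xyz":[-9,0,0],"jaw":60},{"angular":[0,0,0],"xyz":[-11,0,0],"jaw":60},{"angular":[0,0,0],"xyz":[-11,0,0],"jaw":60}]'
python3 - <<'E'
from h import *
plan((511.8,-451,150,-88),(511.8,-451,110,-88))
E
```

```text
time: 41.47
tool_pos: [572.5, 42.6, 121.9]
tool_rot: [[-0.002, -0.015, -1.0], [-0.0, -1.0, 0.015], [-1.0, 0.0, 0.002]]
ft_force: [0.3, 0.3, -0.2]
width: 27.7
time: 41.88
tool_pos: [573.0, 43.2, 120.9]
tool_rot: [[0.001, -0.015, -1.0], [0.0, -1.0, 0.015], [-1.0, -0.0, -0.001]]
ft_force: [-0.7, -0.1, -0.5]
width: 27.6
time: 42.3
tool_pos: [572.5, 43.2, 124.8]
tool_rot: [[-0.001, -0.015, -1.0], [-0.0, -1.0, 0.015], [-1.0, 0.0, 0.001]]
ft_force: [-0.1, 0.4, 0.2]
width: 42.9
time: 42.72
tool_pos: [574.2, 43.3, 240.7]
tool_rot: [[0.007, -0.015, -1.0], [0.0, -1.0, 0.015], [-1.0, -0.0, -0.007]]
ft_force: [0.1, 1.1, 0.3]
width: 55.5
t 42.72 at [574.2  43.3 240.7] yaw -90.85 w 55.5 F [0.1 1.1 0.3]
   (511.8, -451, 150, -88) call 1 / 3 xyz [ 3.   16.51  1.86] ang [-0.95 -0.14  0.  ]
   (511.8, -451, 150, -88) call 2 / 3 xyz [ 3.01 16.47  2.12] ang [-0.95 -0.14  0.  ]
   (511.8, -451, 150, -88) call 3 / 3 xyz [ 3.02 16.43  2.39] ang [-0.95 -0.14  0.  ]
   (511.8, -451, 110, -88) call 1 / 1 xyz [4. 0. 0.] ang [0. 0. 0.]
```

```bash
python3 -m creep '[{"angular":[-0.2,0,0],"xyz":[0,3,0.4],"jaw":60},{"angular":[-0.4,0,0],"xyz":[0,6.5,0.8],"jaw":60},{"angular":[-0.6,0,0],"xyz":[0,10,1.1],"jaw":60},{"angular":[-0.8,0,0],"xyz":[0.5,13.4,1.5],"jaw":60},{"angular":[-1,0,0],"xyz":[1,16.5,1.9],"jaw":60}]'
python3 -m creep '[{"angular":[-0.2,0,0],"xyz":[1,3.3,0.4],"jaw":60},{"angular":[-0.4,0,0],"xyz":[2,6.6,0.8],"jaw":60},{"angular":[-0.6,0,0],"xyz":[3,10,1.2],"jaw":60},{"angular":[-0.8,0,0],"xyz":[4,13.3,1.7],"jaw":60},{"angular":[-1,0,0],"xyz":[5,16.5,2.1],"jaw":60}]'
python3 -m creep '[{"angular":[-0.2,0,0],"xyz":[1,3.3,0.4],"jaw":60},{"angular":[-0.4,0,0],"xyz":[2,6.6,0.8],"jaw":60},{"angular":[-0.6,0,0],"xyz":[4,10,1.4],"jaw":60},{"angular":[-0.8,0,0],"xyz":[6,14,1.9],"jaw":60},{"angular":[-1,0,0],"xyz":[7,16.4,2.4],"jaw":60}]'
python3 -m creep '[{"angular":[0,0,0],"xyz":[0,0,0],"jaw":60},{"angular":[0,0,0],"xyz":[0,0,0],"jaw":60},{"angular":[0,0,0],"xyz":[0,0,0],"jaw":60},{"angular":[0,0,0],"xyz":[0,0,0],"jaw":60},{"angular":[0,0,0],"xyz":[0,0,0],"jaw":60}]'
python3 - <<'E'
from h import *
snap('wrist','w17.png'); slats('w17',80,20,(150,60,500,310))
plan((511.8,-451,20.8,-88))
E
```

```text
time: 43.13
tool_pos: [550.9, -123.3, 225.2]
tool_rot: [[0.0, 0.003, -1.0], [-0.0, -1.0, -0.003], [-1.0, 0.0, -0.0]]
ft_force: [0.6, -0.4, 0.3]
width: 56.7
time: 43.55
tool_pos: [530.1, -288.1, 174.6]
tool_rot: [[-0.0, 0.02, -1.0], [0.0, -1.0, -0.02], [-1.0, -0.0, 0.0]]
ft_force: [-0.1, -0.3, 0.0]
width: 56.0
time: 43.97
tool_pos: [508.8, -453.0, 102.7]
tool_rot: [[-0.002, 0.037, -0.999], [0.002, -0.999, -0.037], [-1.0, -0.002, 0.002]]
ft_force: [-0.1, 0.2, -0.0]
width: 56.0
time: 44.38
tool_pos: [510.8, -450.1, 106.3]
tool_rot: [[0.001, 0.039, -0.999], [-0.001, -0.999, -0.039], [-1.0, 0.001, -0.001]]
ft_force: [0.8, 0.4, -0.3]
width: 56.4
slat px [327. 194.] ctr [ 513.  -451.3] size [ 32.9 160.8] long-axis 2.2
t 44.43 at [ 510.8 -450.2  106.3] yaw -87.78 w 56.5 F [0.5 0.3 0.5]
   (511.8, -451, 20.8, -88) call 1 / 1 xyz [ 8.55  0.08 -0.09] ang [ 0.22 -0.04 -0.04]
```

View pics/w17.png

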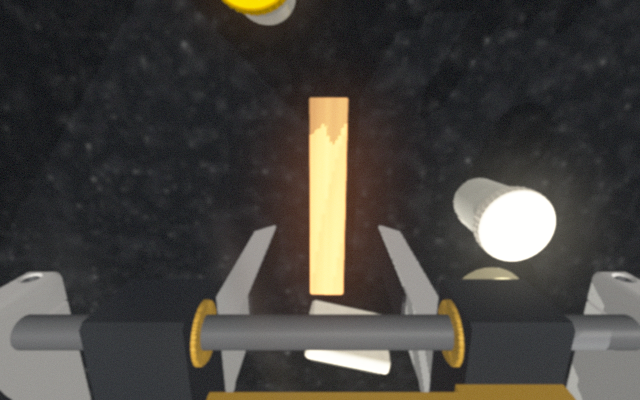

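```bash
python3 -m creep '[{"angular":[0,0,0],"xyz":[3,0.1,-0.15],"jaw":60},{"angular":[0,0,0],"xyz":[6,0.1,-0.15],"jaw":60},{"angular":[0,0,0],"xyz":[8,0.1,-0.15],"jaw":60},{"angular":[0,0,0],"xyz":[8.55,0.1,-0.15],"jaw":60},{"angular":[0,0,0],"xyz":[8.55,0.1,-0.15],"jaw":60}]' 25
python3 -m creep '[{"angular":[0,0,0],"xyz":[0,0,0],"jaw":0},{"angular":[0,0,0],"xyz":[0,0,0],"jaw":0},{"angular":[0,0,0],"xyz":[0,0,0],"jaw":0},{"angular":[0,0,0],"xyz":[0,0,0],"jaw":0},{"angular":[0,0,0],"xyz":[0,0,0],"jaw":0}]' 25
python3 -m creep '[{"angular":[0,0,0],"xyz":[-2,0,0],"jaw":0},{"angular":[0,0,0],"xyz":[-5,0,0],"jaw":0},{"angular":[0,0,0],"xyz":[-9,0,0],"jaw":0},{"angular":[0,0,0],"xyz":[-13,0,0],"jaw":0},{"angular":[0,0,0],"xyz":[-17,0,0],"jaw":0}]' 25
python3 - <<'E'
from h import *
print(S(0,-55));plan((*S(0,-55),180,-90.9))
E
```

```text
time: 44.85
tool_pos: [511.9, -451.3, 20.2]
tool_rot: [[-0.0, 0.038, -0.999], [0.0, -0.999, -0.038], [-1.0, -0.0, 0.0]]
ft_force: [-0.7, -0.2, 0.2]
width: 56.5
time: 45.27
tool_pos: [511.8, -451.9, 20.2]
tool_rot: [[0.0, 0.038, -0.999], [-0.0, -0.999, -0.038], [-1.0, 0.0, -0.0]]
ft_force: [-0.6, -0.1, -0.0]
width: 27.8
time: 45.68
tool_pos: [511.4, -451.7, 191.8]
tool_rot: [[-0.0, 0.037, -0.999], [0.0, -0.999, -0.037], [-1.0, -0.0, 0.0]]
ft_force: [-0.4, -0.4, -0.7]
width: 27.6
[571.2 -67.9]
t 45.68 at [ 511.4 -451.7  191.8] yaw -87.85 w 27.6 F [-0.4 -0.4 -0.7]
   (np.float64(571.2), np.float64(-67.9), 180, -90.9) call 1 / 2 xyz [  0.59 -19.06  -3.71] ang [1.52 0.01 0.01]
   (np.float64(571.2), np.float64(-67.9), 180, -90.9) call 2 / 2 xyz [  0.59 -19.15  -3.2 ] ang [1.52 0.01 0.01]
```

```bash
python3 -m creep '[{"angular":[0.3,0,0],"xyz":[0.1,-3.8,-0.7],"jaw":0},{"angular":[0.6,0,0],"xyz":[0.2,-7.6,-1.5],"jaw":0},{"angular":[0.9,0,0],"xyz":[0.3,-11.4,-2.2],"jaw":0},{"angular":[1.2,0,0],"xyz":[0.4,-15.3,-2.9],"jaw":0},{"angular":[1.5,0,0],"xyz":[0.5,-19,-3.7],"jaw":0}]'
python3 -m creep '[{"angular":[0.3,0,0],"xyz":[0.1,-4,-0.7],"jaw":0},{"angular":[0.6,0,0],"xyz":[0.2,-8,-1.4],"jaw":0},{"angular":[0.9,0,0],"xyz":[0.3,-12,-2],"jaw":0},{"angular":[1.2,0,0],"xyz":[0.4,-16,-2.7],"jaw":0},{"angular":[1.5,0,0],"xyz":[0.5,-19.1,-3.2],"jaw":0}]'
python3 -m creep '[{"angular":[0,0,0],"xyz":[0,0,0],"jaw":0},{"angular":[0,0,0],"xyz":[0,0,0],"jaw":0},{"angular":[0,0,0],"xyz":[0,0,0],"jaw":0},{"angular":[0,0,0],"xyz":[0,0,0],"jaw":0},{"angular":[0,0,0],"xyz":[0,0,0],"jaw":0}]'
python3 - <<'E'
from h import *
snap('wrist','w18.png'); plan((*S(0,-55),122,-90.9))
E
```

```text
time: 46.1
tool_pos: [541.3, -258.7, 185.0]
tool_rot: [[0.0, 0.011, -1.0], [0.0, -1.0, -0.011], [-1.0, -0.0, -0.0]]
ft_force: [0.9, -0.4, -0.0]
width: 27.7
time: 46.52
tool_pos: [571.4, -66.5, 180.2]
tool_rot: [[0.0, -0.014, -1.0], [0.0, -1.0, 0.014], [-1.0, -0.0, -0.0]]
ft_force: [0.7, -0.3, 0.4]
width: 27.8
time: 46.93
tool_pos: [571.3, -70.5, 180.0]
tool_rot: [[0.0, -0.016, -1.0], [-0.0, -1.0, 0.016], [-1.0, 0.0, -0.0]]
ft_force: [0.0, -0.3, 0.2]
width: 27.5
t 46.98 at [571.3 -70.4 179.9] yaw -90.94 w 27.5 F [-0.6  0.3 -1.3]
   (np.float64(571.2), np.float64(-67.9), 122, -90.9) call 1 / 1 xyz [ 5.79 -0.25  0.01] ang [-0.04  0.   -0.  ]
```

View pics/w18.png

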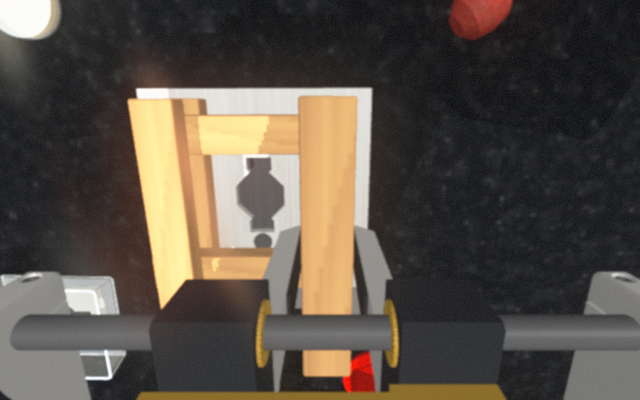

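```bash
python3 -m creep '[{"angular":[0,0,0],"xyz":[1.5,-0.2,0],"jaw":0},{"angular":[0,0,0],"xyz":[3.5,-0.2,0],"jaw":0},{"angular":[0,0,0],"xyz":[4.8,-0.2,0],"jaw":0},{"angular":[0,0,0],"xyz":[5.5,-0.2,0],"jaw":0},{"angular":[0,0,0],"xyz":[5.6,-0.2,0],"jaw":0}]'
python3 -m creep '[{"angular":[0,0,0],"xyz":[0,0,0],"jaw":0},{"angular":[0,0,0],"xyz":[0,0,0],"jaw":0},{"angular":[0,0,0],"xyz":[0,0,0],"jaw":0},{"angular":[0,0,0],"xyz":[0,0,0],"jaw":0},{"angular":[0,0,0],"xyz":[0,0,0],"jaw":0}]'
```

```text
time: 47.4
tool_pos: [570.9, -67.8, 122.7]
tool_rot: [[-0.002, -0.016, -1.0], [0.0, -1.0, 0.016], [-1.0, -0.0, 0.002]]
ft_force: [-0.4, 0.3, -0.6]
width: 27.7
time: 47.82
tool_pos: [571.6, -67.3, 124.5]
tool_rot: [[0.001, -0.015, -1.0], [-0.0, -1.0, 0.015], [-1.0, 0.0, -0.001]]
ft_force: [0.5, -0.0, -0.4]
width: 27.3
```

```bash
python3 -m creep '[{"angular":[0,0,0],"xyz":[0.1,0.06,0],"jaw":0},{"angular":[0,0,0],"xyz":[0.2,0.06,0],"jaw":0},{"angular":[0,0,0],"xyz":[0.3,0.06,0],"jaw":0},{"angular":[0,0,0],"xyz":[0.4,0.06,0],"jaw":0},{"angular":[0,0,0],"xyz":[0.4,0.06,0],"jaw":0}]'
python3 -m creep '[{"angular":[0,0,0],"xyz":[0,0,0],"jaw":0},{"angular":[0,0,0],"xyz":[0,0,0],"jaw":0},{"angular":[0,0,0],"xyz":[0,0,0],"jaw":45},{"angular":[0,0,0],"xyz":[0,0,0],"jaw":45},{"angular":[0,0,0],"xyz":[0,0,0],"jaw":45}]'
python3 -m creep '[{"angular":[0,0,0],"xyz":[-0.2,0,0],"jaw":45},{"angular":[0,0,0],"xyz":[-2,0,0],"jaw":45},{"angular":[0,0,0],"xyz":[-5,0,0],"jaw":45},{"angular":[0,0,0],"xyz":[-9,0,0],"jaw":30},{"angular":[0,0,0],"xyz":[-12,0,0],"jaw":0}]'
python3 -m creep '[{"angular":[0,0,0],"xyz":[0,-1,3],"jaw":0},{"angular":[0,0,0],"xyz":[0,-2,6],"jaw":0},{"angular":[0,0,0],"xyz":[0,-3,9],"jaw":0},{"angular":[0,0,0],"xyz":[0,-4,12],"jaw":0},{"angular":[0,0,0],"xyz":[0,-5,15],"jaw":0}]'
python3 -m creep '[{"angular":[0,0,0],"xyz":[0,0,0],"jaw":0},{"angular":[0,0,0],"xyz":[0,0,0],"jaw":0},{"angular":[0,0,0],"xyz":[0,0,0],"jaw":0},{"angular":[0,0,0],"xyz":[0,0,0],"jaw":0},{"angular":[0,0,0],"xyz":[0,0,0],"jaw":0}]'
python3 - <<'E'
from h import *
snap('wrist','w19.png');snap('scene','s19.png'); plan((443.1,33.1,130,-90.9))
E
```

```text
time: 48.23
tool_pos: [571.4, -67.9, 120.1]
tool_rot: [[0.0, -0.015, -1.0], [-0.0, -1.0, 0.015], [-1.0, 0.0, -0.0]]
ft_force: [-0.8, 0.5, 2.7]
width: 27.7
time: 48.65
tool_pos: [571.4, -67.9, 119.8]
tool_rot: [[-0.0, -0.015, -1.0], [0.0, -1.0, 0.015], [-1.0, -0.0, 0.0]]
ft_force: [-0.3, 0.2, -0.7]
width: 41.3
time: 49.07
tool_pos: [571.5, -67.9, 242.8]
tool_rot: [[0.001, -0.015, -1.0], [-0.0, -1.0, 0.015], [-1.0, 0.0, -0.001]]
ft_force: [-0.3, 0.1, 1.1]
width: 32.3
time: 49.48
tool_pos: [420.6, -15.3, 239.9]
tool_rot: [[0.0, -0.015, -1.0], [0.0, -1.0, 0.015], [-1.0, -0.0, -0.0]]
ft_force: [-0.2, -0.1, -0.0]
width: 0.8
time: 49.9
tool_pos: [422.7, -16.0, 239.7]
tool_rot: [[-0.001, -0.015, -1.0], [0.0, -1.0, 0.015], [-1.0, -0.0, 0.001]]
ft_force: [-0.1, 0.9, -0.0]
width: 0.8
t 50.0 at [422.5 -15.9 239.6] yaw -90.87 w 0.5 F [-0.1 -0.3  0.1]
   (443.1, 33.1, 130, -90.9) call 1 / 1 xyz [10.96 -4.93 -1.99] ang [0.03 0.04 0.01]
```

View pics/w19.png

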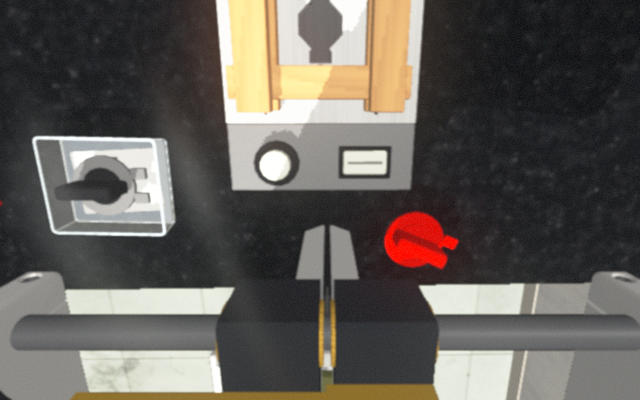

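View pics/s19.png

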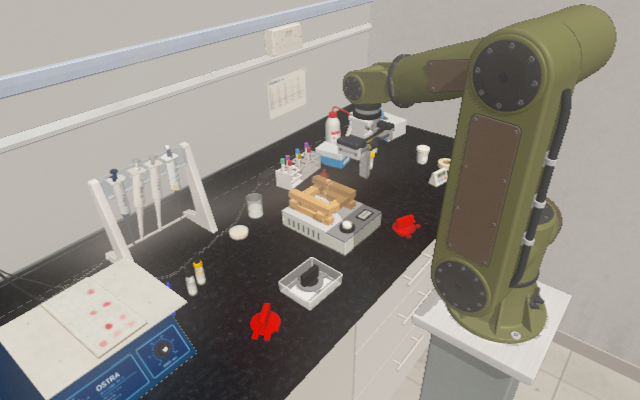

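```bash
python3 - <<'E'
from h import *
im=load('w19')
for n,p,z in [('btn',(275,162),82),('L3l',(236.5,110),120),('L3l',(279.5,110),120),('L3r',(370,110),120),('L3r',(411.5,109),120),('L2 fl',(228,97),100),('L2 fr',(411,98),100),('L2 back edge@mid',(320,66),100)]: print(n,ray(im,p,z).round(1))
a=cv2.imread('pics/w19.png'); cv2.imwrite('pics/w19z.png',cv2.resize(a[0:200,200:440],None,fx=3,fy=3,interpolation=cv2.INTER_CUBIC))
E
python3 -m creep '[{"angular":[0,0,0],"xyz":[2,-1,-0.5],"jaw":0},{"angular":[0,0,0],"xyz":[4,-2.5,-1],"jaw":0},{"angular":[0,0,0],"xyz":[7,-4.9,-2],"jaw":0},{"angular":[0,0,0],"xyz":[10,-4.9,-2],"jaw":0},{"angular":[0,0,0],"xyz":[11,-4.9,-2],"jaw":0}]'
python3 -m creep '[{"angular":[0,0,0],"xyz":[0,0,0],"jaw":0},{"angular":[0,0,0],"xyz":[0,0,0],"jaw":0},{"angular":[0,0,0],"xyz":[0,0,0],"jaw":0},{"angular":[0,0,0],"xyz":[0,0,0],"jaw":0},{"angular":[0,0,0],"xyz":[0,0,0],"jaw":0}]'
```

```text
btn [446.   33.4  82. ]
L3l [496.   56.4 120. ]
L3l [495.4  21.1 120. ]
L3r [494.3 -53.  120. ]
L3r [494.5 -87.  120. ]
L2 fl [506.7  68.1 100. ]
L2 fr [503.4 -91.  100. ]
L2 back edge@mid [530.7 -12.4 100. ]
time: 50.42
tool_pos: [441.5, 33.6, 126.2]
tool_rot: [[-0.006, -0.013, -1.0], [0.0, -1.0, 0.013], [-1.0, 0.0, 0.006]]
ft_force: [-0.6, -0.0, -1.0]
width: 0.4
time: 50.83
tool_pos: [443.4, 32.7, 131.2]
tool_rot: [[0.002, -0.015, -1.0], [-0.0, -1.0, 0.015], [-1.0, 0.0, -0.002]]
ft_force: [-0.4, -0.2, 0.0]
width: 0.3
```

View pics/w19z.png

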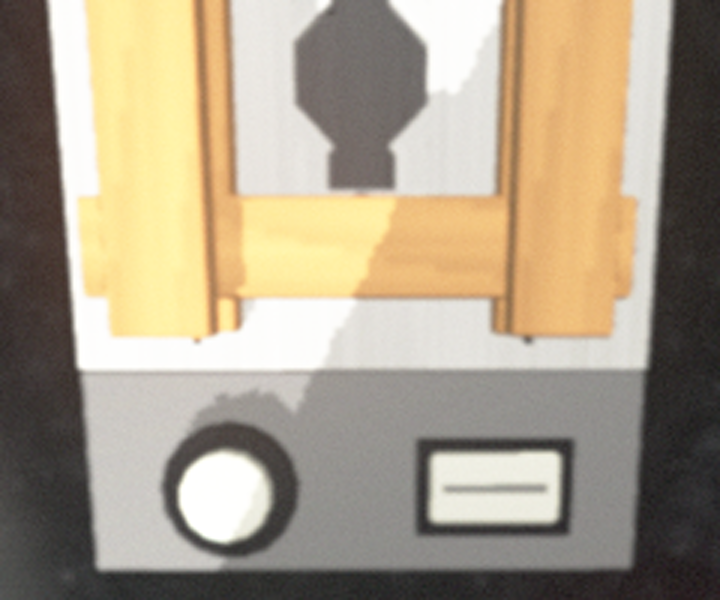

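The tower looks square: three layers of two, with the guide-line ends peeking out at the first-layer slats' ends (crop (197,340) and (528,340)). Pressing the button.

```bash
python3 -m creep '[{"angular":[0,0,0],"xyz":[1,0,0],"jaw":0},{"angular":[0,0,0],"xyz":[2,0,0],"jaw":0},{"angular":[0,0,0],"xyz":[2.7,0,0],"jaw":0},{"angular":[0,0,0],"xyz":[2.8,0,0],"jaw":0},{"angular":[0,0,0],"xyz":[2.8,0,0],"jaw":0}]'
python3 -m creep '[{"angular":[0,0,0],"xyz":[0.2,0,0],"jaw":0},{"angular":[0,0,0],"xyz":[0.4,0,0],"jaw":0},{"angular":[0,0,0],"xyz":[0.6,0,0],"jaw":0},{"angular":[0,0,0],"xyz":[0.8,0,0],"jaw":0},{"angular":[0,0,0],"xyz":[0.9,0,0],"jaw":0}]'
python3 -m creep '[{"angular":[0,0,0],"xyz":[0.1,0,0],"jaw":0},{"angular":[0,0,0],"xyz":[0.15,0,0],"jaw":0},{"angular":[0,0,0],"xyz":[0.15,0,0],"jaw":0},{"angular":[0,0,0],"xyz":[0.15,0,0],"jaw":0},{"angular":[0,0,0],"xyz":[0.15,0,0],"jaw":0}]'
```

```text
time: 51.25
tool_pos: [442.5, 33.0, 101.3]
tool_rot: [[-0.002, -0.015, -1.0], [-0.0, -1.0, 0.015], [-1.0, 0.0, 0.002]]
ft_force: [-1.0, 0.7, 1.4]
width: 0.1
time: 51.67
tool_pos: [443.3, 33.0, 94.5]
tool_rot: [[0.001, -0.015, -1.0], [-0.0, -1.0, 0.015], [-1.0, 0.0, -0.001]]
ft_force: [-14.5, -0.3, 40.2]
width: 0.6
time: 52.08
tool_pos: [443.5, 33.0, 94.3]
tool_rot: [[0.002, -0.015, -1.0], [-0.0, -1.0, 0.015], [-1.0, 0.0, -0.002]]
ft_force: [-20.0, 0.1, 48.7]
width: 0.3
```

The button is bottomed at TCP z 94.3, about 6.7 mm below contact. That took 49 N through the fingertips, more than needed. Releasing straight up.

```bash
python3 -m creep '[{"angular":[0,0,0],"xyz":[-0.5,0,0],"jaw":0},{"angular":[0,0,0],"xyz":[-2,0,0],"jaw":0},{"angular":[0,0,0],"xyz":[-5,0,0],"jaw":0},{"angular":[0,0,0],"xyz":[-9,0,0.5],"jaw":0},{"angular":[0,0,0],"xyz":[-13,0,1],"jaw":0}]'
python3 -m creep '[{"angular":[0,0,0],"xyz":[-3,2,3],"jaw":0},{"angular":[0,0,0],"xyz":[-4,4,3],"jaw":0},{"angular":[0,0,0],"xyz":[-5,5,3],"jaw":0},{"angular":[0,0,0],"xyz":[-6,5,3],"jaw":0},{"angular":[0,0,0],"xyz":[-7,5,3],"jaw":0}]'
python3 -m creep '[{"angular":[0,0,0],"xyz":[0,0,0],"jaw":0},{"angular":[0,0,0],"xyz":[0,0,0],"jaw":0},{"angular":[0,0,0],"xyz":[0,0,0],"jaw":0},{"angular":[0,0,0],"xyz":[0,0,0],"jaw":0},{"angular":[0,0,0],"xyz":[0,0,0],"jaw":0}]'
python3 - <<'E'
from h import *
im=snap('wrist','w20.png');snap('scene','s20.png');snap('top','t20.png')
a=cv2.imread('pics/s20.png'); cv2.imwrite('pics/s20z.png',cv2.resize(a[130:350,180:480],None,fx=2.6,fy=2.6,interpolation=cv2.INTER_CUBIC))
E
```

```text
time: 52.5
tool_pos: [432.2, 33.2, 222.5]
tool_rot: [[-0.001, -0.015, -1.0], [0.0, -1.0, 0.015], [-1.0, -0.0, 0.001]]
ft_force: [0.5, 0.6, 1.6]
width: 0.2
time: 52.92
tool_pos: [402.4, -16.4, 291.6]
tool_rot: [[-0.001, -0.016, -1.0], [0.0, -1.0, 0.016], [-1.0, -0.0, 0.001]]
ft_force: [0.3, -0.4, 0.8]
width: 0.2
time: 53.33
tool_pos: [402.1, -16.1, 290.8]
tool_rot: [[-0.001, -0.014, -1.0], [0.0, -1.0, 0.014], [-1.0, -0.0, 0.001]]
ft_force: [0.8, -0.3, 0.3]
width: 0.5
```

View pics/w20.png

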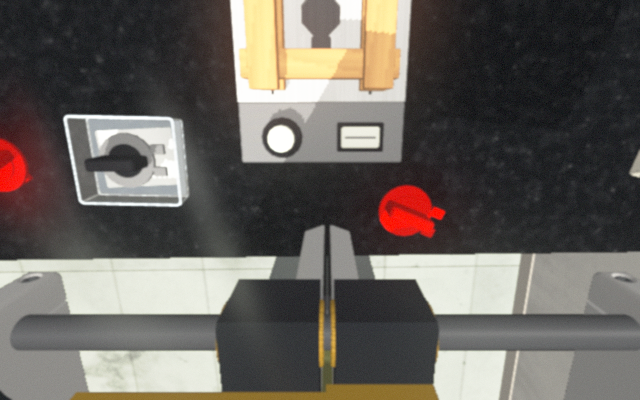

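View pics/s20z.png

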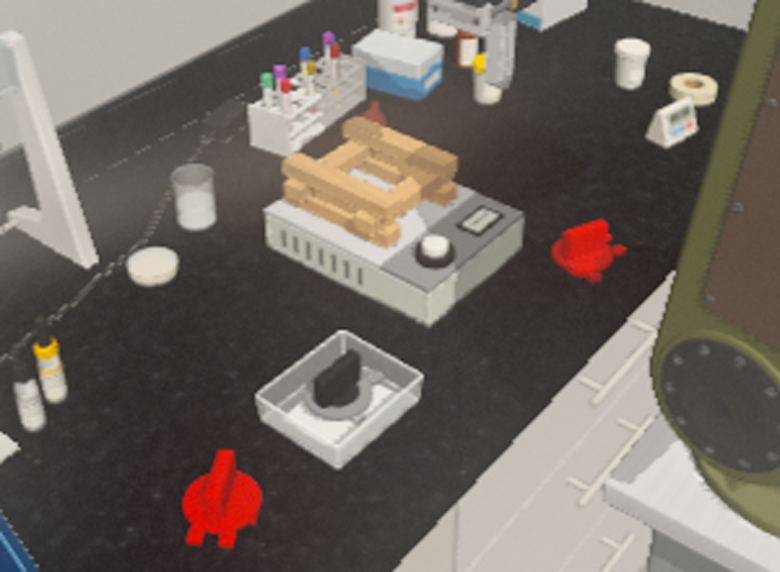

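View pics/t20.png

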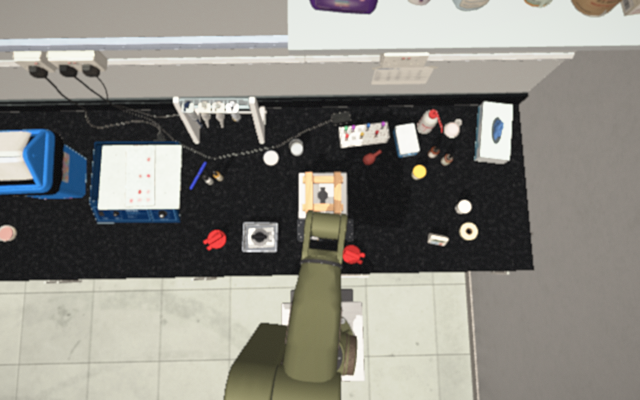

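The button is back up, the tower is intact (top view (322,190)) and the cap stands in the tray (260,237). The timer, beaker, cup and vials are at the same pixels as at the start, and no slats are left over. Handing in.

```bash
python3 -c "
from plant import ctrl
print(ctrl.close_job())"
```

```text
the job is handed in; nothing more can be done
None
```

The job is done in the order asked and handed in at about 53 s on the robot's clock, against the 210 s limit. No verdict was given.

- **Cap:** I pushed the release key down to its stop and saw the pin sink. I then turned the cap 90° anticlockwise while it was seated, lifted it off and stood it handle up in the tray.
- **Tower:** All six slats found are stacked around the outlet in three crosswise layers of two. The last measured positions before release were within about 1 mm of the targets.
- **Start button:** I pressed it to its stop, and it came back up when released.

**Last checks:** The final pictures show the tower intact and square and the cap standing in the tray. The named bystanders and the red look-alike caps looked unmoved, and the robot was touching nothing. I compared their pixel positions by eye and did not measure them again.

**Not ideal:**
- The button press peaked at about 49 N on the wrist sensor, where about 5 N was needed. It went through the closed fingertips, and I read the 40 N limit as applying to the arm and the gripper's body. It stayed under the 120 N wrist limit.
- The key push peaked at about 28 N.
- The left slats of the first and third layers are offset from each other by about 1.7 mm.
- I saw no grip slip and no knock to the tray during the run.

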